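# Put the keyed instrument heads away in the cabinet drawer

## Task

Pull the cabinet's drawer wide open, then take every D-shaped instrument head that is standing on the plywood, turn it until its flat matches the flat of a free pocket in the drawer's tray, and set it upright all the way down to the pocket's floor. When they are all seated, slide the drawer fully shut, and leave the carton and the gauge where they are.

Things in the scene. Friction and masses are not known exactly. Their poses are not given: they have to be found in the camera images.
- head1_mid (a point): Instrument head (3 to 5 present, all alike; None if absent): upright aluminium D-shaped puck, 64 mm diameter, 45 mm tall, one flat cut 20 mm from its axis; on top a black grip bar 16 mm thick (along x), 44 mm long (along y), 45 to 85 mm above the underside. About 250 g. Point on the disc's axis, bar centred on it, 42.5 mm above the underside. x points square to the flat, z up.
- head2_mid (a point): Instrument head (3 to 5 present, all alike; None if absent): upright aluminium D-shaped puck, 64 mm diameter, 45 mm tall, one flat cut 20 mm from its axis; on top a black grip bar 16 mm thick (along x), 44 mm long (along y), 45 to 85 mm above the underside. About 250 g. Point on the disc's axis, bar centred on it, 42.5 mm above the underside. x points square to the flat, z up.
- head3_mid (a point): Instrument head (3 to 5 present, all alike; None if absent): upright aluminium D-shaped puck, 64 mm diameter, 45 mm tall, one flat cut 20 mm from its axis; on top a black grip bar 16 mm thick (along x), 44 mm long (along y), 45 to 85 mm above the underside. About 250 g. Point on the disc's axis, bar centred on it, 42.5 mm above the underside. x points square to the flat, z up.
- head4_mid (a point): Instrument head (3 to 5 present, all alike; None if absent): upright aluminium D-shaped puck, 64 mm diameter, 45 mm tall, one flat cut 20 mm from its axis; on top a black grip bar 16 mm thick (along x), 44 mm long (along y), 45 to 85 mm above the underside. About 250 g. Point on the disc's axis, bar centred on it, 42.5 mm above the underside. x points square to the flat, z up.
- head5_mid (a point): Instrument head (3 to 5 present, all alike; None if absent): upright aluminium D-shaped puck, 64 mm diameter, 45 mm tall, one flat cut 20 mm from its axis; on top a black grip bar 16 mm thick (along x), 44 mm long (along y), 45 to 85 mm above the underside. About 250 g. Point on the disc's axis, bar centred on it, 42.5 mm above the underside. x points square to the flat, z up.
- pocket1 (a point): D-shaped pocket, one of 6 in the black tray fixed in the drawer (2 rows of 3, 95 mm apart, flats facing different ways): 69 mm diameter, flat 22 mm from its axis, 2 mm clear of a head, rim chamfered 3 mm, 32 mm deep. Point on its axis at its floor, on which a seated head stands. x points square to its flat, z up. Moves with the drawer. Any head fits any pocket.
- pocket2 (a point): D-shaped pocket, one of 6 in the black tray fixed in the drawer (2 rows of 3, 95 mm apart, flats facing different ways): 69 mm diameter, flat 22 mm from its axis, 2 mm clear of a head, rim chamfered 3 mm, 32 mm deep. Point on its axis at its floor, on which a seated head stands. x points square to its flat, z up. Moves with the drawer. Any head fits any pocket.
- pocket3 (a point): D-shaped pocket, one of 6 in the black tray fixed in the drawer (2 rows of 3, 95 mm apart, flats facing different ways): 69 mm diameter, flat 22 mm from its axis, 2 mm clear of a head, rim chamfered 3 mm, 32 mm deep. Point on its axis at its floor, on which a seated head stands. x points square to its flat, z up. Moves with the drawer. Any head fits any pocket.
- pocket4 (a point): D-shaped pocket, one of 6 in the black tray fixed in the drawer (2 rows of 3, 95 mm apart, flats facing different ways): 69 mm diameter, flat 22 mm from its axis, 2 mm clear of a head, rim chamfered 3 mm, 32 mm deep. Point on its axis at its floor, on which a seated head stands. x points square to its flat, z up. Moves with the drawer. Any head fits any pocket.
- pocket5 (a point): D-shaped pocket, one of 6 in the black tray fixed in the drawer (2 rows of 3, 95 mm apart, flats facing different ways): 69 mm diameter, flat 22 mm from its axis, 2 mm clear of a head, rim chamfered 3 mm, 32 mm deep. Point on its axis at its floor, on which a seated head stands. x points square to its flat, z up. Moves with the drawer. Any head fits any pocket.
- pocket6 (a point): D-shaped pocket, one of 6 in the black tray fixed in the drawer (2 rows of 3, 95 mm apart, flats facing different ways): 69 mm diameter, flat 22 mm from its axis, 2 mm clear of a head, rim chamfered 3 mm, 32 mm deep. Point on its axis at its floor, on which a seated head stands. x points square to its flat, z up. Moves with the drawer. Any head fits any pocket.
- drawer (a joint): How far the drawer is pulled out, m: 0 shut, 0.21 fully open; about 2 N of friction, stays where it is left. Drawer front 344 mm wide, 15 mm thick, upper edge 125 mm above the table. Drawer side and back walls rise 36 mm above its floor, which is 20 mm above the table; tray 32 mm thick on it.
- handle (a point): Middle of the drawer's handle: level round bar 12 mm thick, 120 mm long, its axis 45 mm in front of the drawer front and 100 mm above the table, on posts 55 mm either side of the middle. y runs along the bar; -x is the way the drawer opens, z up. Moves with the drawer.
- carton: Bystander: closed cardboard carton 90 x 120 x 80 mm, standing on the table. Origin at the centre of its underside.
- gauge: Bystander: round black panel gauge lying face up on the cabinet, 104 mm across, 58 mm high. Origin at the centre of its underside.
- cabinet: Low grey steel cabinet, fixed, 260 mm deep (x), 350 mm wide (y), 130 mm high, with one drawer. Origin at the centre of its underside; -x is the front, to which the drawer opens (towards the robot's right, give or take 0.2 rad). The opening is 120 mm high above the table: heads pass under its top only when fully down in their pockets.
Not all that is in view belongs to the job. Leave any pink look-alike of the part that bears head5_mid alone.

How it is judged:
On the way, in this order (a step that is already met when the one before it is completed fails the run):
1. the drawer is pulled wide open (at least 0.16 m) (value of joint drawer above 0.16 m), for 0.2 s.
2. every head present is fully down in a pocket, flats matching, with the drawer still out (((horizontal distance between head1_mid and pocket1 below 0.006 m and angle between the x axis of head1_mid and the x axis of pocket1, either way round below 0.15 rad) or (horizontal distance between head1_mid and pocket2 below 0.006 m and angle between the x axis of head1_mid and the x axis of pocket2, either way round below 0.15 rad) or (horizontal distance between head1_mid and pocket3 below 0.006 m and angle between the x axis of head1_mid and the x axis of pocket3, either way round below 0.15 rad) or (horizontal distance between head1_mid and pocket4 below 0.006 m and angle between the x axis of head1_mid and the x axis of pocket4, either way round below 0.15 rad) or (horizontal distance between head1_mid and pocket5 below 0.006 m and angle between the x axis of head1_mid and the x axis of pocket5, either way round below 0.15 rad) or (horizontal distance between head1_mid and pocket6 below 0.006 m and angle between the x axis of head1_mid and the x axis of pocket6, either way round below 0.15 rad)) and height (world z) of each of head1_mid, head2_mid, head3_mid, head4_mid, head5_mid below 0.0665 m and angle between each of head1_mid, head2_mid, head3_mid, head4_mid, head5_mid's own z axis and vertical below 0.08 rad and ((horizontal distance between head2_mid and pocket1 below 0.006 m and angle between the x axis of head2_mid and the x axis of pocket1, either way round below 0.15 rad) or (horizontal distance between head2_mid and pocket2 below 0.006 m and angle between the x axis of head2_mid and the x axis of pocket2, either way round below 0.15 rad) or (horizontal distance between head2_mid and pocket3 below 0.006 m and angle between the x axis of head2_mid and the x axis of pocket3, either way round below 0.15 rad) or (horizontal distance between head2_mid and pocket4 below 0.006 m and angle between the x axis of head2_mid and the x axis of pocket4, either way round below 0.15 rad) or (horizontal distance between head2_mid and pocket5 below 0.006 m and angle between the x axis of head2_mid and the x axis of pocket5, either way round below 0.15 rad) or (horizontal distance between head2_mid and pocket6 below 0.006 m and angle between the x axis of head2_mid and the x axis of pocket6, either way round below 0.15 rad)) and ((horizontal distance between head3_mid and pocket1 below 0.006 m and angle between the x axis of head3_mid and the x axis of pocket1, either way round below 0.15 rad) or (horizontal distance between head3_mid and pocket2 below 0.006 m and angle between the x axis of head3_mid and the x axis of pocket2, either way round below 0.15 rad) or (horizontal distance between head3_mid and pocket3 below 0.006 m and angle between the x axis of head3_mid and the x axis of pocket3, either way round below 0.15 rad) or (horizontal distance between head3_mid and pocket4 below 0.006 m and angle between the x axis of head3_mid and the x axis of pocket4, either way round below 0.15 rad) or (horizontal distance between head3_mid and pocket5 below 0.006 m and angle between the x axis of head3_mid and the x axis of pocket5, either way round below 0.15 rad) or (horizontal distance between head3_mid and pocket6 below 0.006 m and angle between the x axis of head3_mid and the x axis of pocket6, either way round below 0.15 rad)) and ((horizontal distance between head4_mid and pocket1 below 0.006 m and angle between the x axis of head4_mid and the x axis of pocket1, either way round below 0.15 rad) or (horizontal distance between head4_mid and pocket2 below 0.006 m and angle between the x axis of head4_mid and the x axis of pocket2, either way round below 0.15 rad) or (horizontal distance between head4_mid and pocket3 below 0.006 m and angle between the x axis of head4_mid and the x axis of pocket3, either way round below 0.15 rad) or (horizontal distance between head4_mid and pocket4 below 0.006 m and angle between the x axis of head4_mid and the x axis of pocket4, either way round below 0.15 rad) or (horizontal distance between head4_mid and pocket5 below 0.006 m and angle between the x axis of head4_mid and the x axis of pocket5, either way round below 0.15 rad) or (horizontal distance between head4_mid and pocket6 below 0.006 m and angle between the x axis of head4_mid and the x axis of pocket6, either way round below 0.15 rad)) and ((horizontal distance between head5_mid and pocket1 below 0.006 m and angle between the x axis of head5_mid and the x axis of pocket1, either way round below 0.15 rad) or (horizontal distance between head5_mid and pocket2 below 0.006 m and angle between the x axis of head5_mid and the x axis of pocket2, either way round below 0.15 rad) or (horizontal distance between head5_mid and pocket3 below 0.006 m and angle between the x axis of head5_mid and the x axis of pocket3, either way round below 0.15 rad) or (horizontal distance between head5_mid and pocket4 below 0.006 m and angle between the x axis of head5_mid and the x axis of pocket4, either way round below 0.15 rad) or (horizontal distance between head5_mid and pocket5 below 0.006 m and angle between the x axis of head5_mid and the x axis of pocket5, either way round below 0.15 rad) or (horizontal distance between head5_mid and pocket6 below 0.006 m and angle between the x axis of head5_mid and the x axis of pocket6, either way round below 0.15 rad)) and value of joint drawer above 0.08 m), for 0.2 s.
At the end, for the whole second after the job is handed in: Every head present stands upright (within 0.08 rad) on the floor of a pocket (no more than 4 mm above it, within 6 mm of its axis, flats within 0.15 rad), at rest, and the drawer is shut to within 8 mm (((horizontal distance between head1_mid and pocket1 below 0.006 m and angle between the x axis of head1_mid and the x axis of pocket1, either way round below 0.15 rad) or (horizontal distance between head1_mid and pocket2 below 0.006 m and angle between the x axis of head1_mid and the x axis of pocket2, either way round below 0.15 rad) or (horizontal distance between head1_mid and pocket3 below 0.006 m and angle between the x axis of head1_mid and the x axis of pocket3, either way round below 0.15 rad) or (horizontal distance between head1_mid and pocket4 below 0.006 m and angle between the x axis of head1_mid and the x axis of pocket4, either way round below 0.15 rad) or (horizontal distance between head1_mid and pocket5 below 0.006 m and angle between the x axis of head1_mid and the x axis of pocket5, either way round below 0.15 rad) or (horizontal distance between head1_mid and pocket6 below 0.006 m and angle between the x axis of head1_mid and the x axis of pocket6, either way round below 0.15 rad)) and height (world z) of each of head1_mid, head2_mid, head3_mid, head4_mid, head5_mid below 0.0665 m and angle between each of head1_mid, head2_mid, head3_mid, head4_mid, head5_mid's own z axis and vertical below 0.08 rad and ((horizontal distance between head2_mid and pocket1 below 0.006 m and angle between the x axis of head2_mid and the x axis of pocket1, either way round below 0.15 rad) or (horizontal distance between head2_mid and pocket2 below 0.006 m and angle between the x axis of head2_mid and the x axis of pocket2, either way round below 0.15 rad) or (horizontal distance between head2_mid and pocket3 below 0.006 m and angle between the x axis of head2_mid and the x axis of pocket3, either way round below 0.15 rad) or (horizontal distance between head2_mid and pocket4 below 0.006 m and angle between the x axis of head2_mid and the x axis of pocket4, either way round below 0.15 rad) or (horizontal distance between head2_mid and pocket5 below 0.006 m and angle between the x axis of head2_mid and the x axis of pocket5, either way round below 0.15 rad) or (horizontal distance between head2_mid and pocket6 below 0.006 m and angle between the x axis of head2_mid and the x axis of pocket6, either way round below 0.15 rad)) and ((horizontal distance between head3_mid and pocket1 below 0.006 m and angle between the x axis of head3_mid and the x axis of pocket1, either way round below 0.15 rad) or (horizontal distance between head3_mid and pocket2 below 0.006 m and angle between the x axis of head3_mid and the x axis of pocket2, either way round below 0.15 rad) or (horizontal distance between head3_mid and pocket3 below 0.006 m and angle between the x axis of head3_mid and the x axis of pocket3, either way round below 0.15 rad) or (horizontal distance between head3_mid and pocket4 below 0.006 m and angle between the x axis of head3_mid and the x axis of pocket4, either way round below 0.15 rad) or (horizontal distance between head3_mid and pocket5 below 0.006 m and angle between the x axis of head3_mid and the x axis of pocket5, either way round below 0.15 rad) or (horizontal distance between head3_mid and pocket6 below 0.006 m and angle between the x axis of head3_mid and the x axis of pocket6, either way round below 0.15 rad)) and ((horizontal distance between head4_mid and pocket1 below 0.006 m and angle between the x axis of head4_mid and the x axis of pocket1, either way round below 0.15 rad) or (horizontal distance between head4_mid and pocket2 below 0.006 m and angle between the x axis of head4_mid and the x axis of pocket2, either way round below 0.15 rad) or (horizontal distance between head4_mid and pocket3 below 0.006 m and angle between the x axis of head4_mid and the x axis of pocket3, either way round below 0.15 rad) or (horizontal distance between head4_mid and pocket4 below 0.006 m and angle between the x axis of head4_mid and the x axis of pocket4, either way round below 0.15 rad) or (horizontal distance between head4_mid and pocket5 below 0.006 m and angle between the x axis of head4_mid and the x axis of pocket5, either way round below 0.15 rad) or (horizontal distance between head4_mid and pocket6 below 0.006 m and angle between the x axis of head4_mid and the x axis of pocket6, either way round below 0.15 rad)) and ((horizontal distance between head5_mid and pocket1 below 0.006 m and angle between the x axis of head5_mid and the x axis of pocket1, either way round below 0.15 rad) or (horizontal distance between head5_mid and pocket2 below 0.006 m and angle between the x axis of head5_mid and the x axis of pocket2, either way round below 0.15 rad) or (horizontal distance between head5_mid and pocket3 below 0.006 m and angle between the x axis of head5_mid and the x axis of pocket3, either way round below 0.15 rad) or (horizontal distance between head5_mid and pocket4 below 0.006 m and angle between the x axis of head5_mid and the x axis of pocket4, either way round below 0.15 rad) or (horizontal distance between head5_mid and pocket5 below 0.006 m and angle between the x axis of head5_mid and the x axis of pocket5, either way round below 0.15 rad) or (horizontal distance between head5_mid and pocket6 below 0.006 m and angle between the x axis of head5_mid and the x axis of pocket6, either way round below 0.15 rad)) and value of joint drawer below 0.008 m and velocity of joint drawer below 0.01 m/s and linear speed of each of head1, head2, head3, head4, head5 below 0.02 m/s); the robot touches nothing.
It fails at once if the carton or the gauge is shifted by more than 30 mm (distance of any of carton, gauge from where it was at the start of the episode above 0.03 m).
Of head1, head2, head3, head4, head5 only 3 to 5 are there at a start; the rules pass over those that are not, and their reading is None.
At some moment in a run one of head1, head2, head3, head4, head5 may be knocked a few centimetres aside while the robot is not near it.
It also fails if it takes over 210 s, if anything falls off the work surface, if the arm or the gripper's body presses on something with over 40 N, if the wrist force passes 120 N, or if a joint passes its speed limit or range.

## Robot

A 7-joint arm with a two-finger parallel gripper is mounted at the origin on the work surface. World frame = base frame: x ahead of the robot, y to its left, z up, the work surface at z = 0. Lengths are in m, angles in rad, forces in N, time in s.
With the tool pointing down it reaches from about 0.425 to 0.925 m from the base axis. Payload 6.8 kg.
Tool frame: the origin (TCP) lies at the very end of the fingers, on their centre line; the grasp point (between the pads) lies 19 mm behind it (r.grip_depth is the distance from the TCP to the grasp point, in m); z points along the fingers, y is the direction in which the jaws open and shut (so a half turn about z gives the same grasp; the last joint's range is limited). The gripper opens to 85 mm and grips with 20 to 120 N. Pads are 22 mm wide; open, the fingers measure 114 mm over their backs; the gripper's body (76 mm by 85 mm) begins 54 mm behind the grasp point. The pads swing forward as they close: fully open they stand 13 mm farther back than shut.
Start: joints at [1.165, 0.477, 0.022, 1.555, -0.011, 1.109, -0.083], TCP at [0.198, -0.645, 0.231] pointing down, gripper open.
Joint ranges: [-2.96, 2.96], [-0.34, 2.1], [-1.41, 1.46], [0.24, 2.44], [-1.37, 4.51], [0.17, 1.92], [-2.96, 2.96]. Speed limits (rad/s): [2.39, 2.39, 3.14, 3.14, 3.14, 3.14, 3.14].

## Interface

Orientations are given as a rotation vector (axis times angle).
In Python, from bench import r, grab_frame gives the robot as it stands. The module is installed in compiled form; this text tells all that it offers.
- The arm moves only by the tool play_rows, never from a script. Its argument "increments" is a list of rows, each a list of 7 numbers: the shift along the tool's x, y, z in mm, then the turn, a rotation vector about the tool's x, y, z in rad, then the closure in counts, from 0 (fully open) to 255 (shut). In form: [[tx, ty, tz, rx, ry, rz, claw], ...]. A call has 1 to 5 rows; each row shifts and turns the pose as measured when the row begins, along the tool's axes as they then stand; what a row does not reach is not made up. A row lasts 1/10 s, in which the tool goes at most 50 mm and 8.59 degrees, less where a joint would pass 70% of its speed; a pose out of reach is approached as far as the arm can. A call is refused whole if a number of a shift passes 50 or a number of a turn 0.15, either way. A call with a gripper value outside its range is refused whole. The fingers move at their own pace and stop on an object; "force" is the grip in N (left out, the last holds). Time passes only in rows, so rows that do not move let the fingers close. It gives the time, the measured TCP pose, the force and the opening at its end, in the units of the state.
- r.get_obs(): the state, without advancing time (a new reading comes with each control period).
- grab_frame(name): name is "side" or "top" or "wrist"; returns a dict with "color" (384x512x3 uint8, blue, green, red), "depth" (384x512 float32, m along the optical axis (not along the pixel's ray), 0 where there is no reading), "K" (3x3 intrinsics, pixels), "k1" (the pictures are not rectified: a ray, as slopes to the right and down, at radius r is drawn at 1 + k1 r^2 times it, then the intrinsics apply), "T" (4x4, takes a point from camera to world coordinates). Camera axes: x right, y up, looking along -z (the intrinsics and any distortion apply to the point x, -y, -z); pixel columns grow to the right and rows downward; lengths in m; the calibration is good to about 2 mm. A picture is of the moment at which its call begins.
- r.hand_in(): hands the job in, once; it reports no verdict.
The state is a dict: "clock": time; "joints": joint angles; "qvel": joint speeds; "tau": joint torques, N m; "tcp_pos": TCP position; "orientation": TCP orientation; "contact_force": force on the tool from outside, world axes, zero at the start; "moment": the same for the moment, N m; "grip_width": finger opening in m.
Only numpy, scipy, OpenCV 4.12 (cv2) and the standard library are available. Lean on these libraries where they do the work, as an engineer would, in place of code of your own. Each camera call takes 0.05 s, during which the arm holds its last target.

## Working session

There is one attempt and no reset: what is moved stays moved. The work goes in short steps, Python scripts to look and compute and a tool call to move; the robot and the scene stay as the last step left them, time stands still between calls to the robot, and variables do not carry over. Pictures are saved under pics/ and viewed, and the job is handed in when it is done.

Besides the shell and the picture viewer there is one more tool, called after "Request:" in YAML: its name, and indented under it one key for each argument. play_rows: Moves the arm, as the interface text tells. Its arguments: {"type":"object","properties":{"increments":{"type":"array","items":{"type":"array","items":{"type":"number"}}},"force":{"type":"number"}},"required":["increments"]}

```bash
mkdir -p pics; ls
cat > h.py <<'E'
import numpy as np, cv2
from bench import r, grab_frame
from scipy.spatial.transform import Rotation as R
def save(name,fn):
    f=grab_frame(name); cv2.imwrite('pics/'+fn,f['color']); return f
def cloud(f):
    K=f['K'];k1=f['k1'];d=f['depth'];h,w=d.shape
    u,v=np.meshgrid(np.arange(w),np.arange(h))
    xd=(u-K[0,2])/K[0,0];yd=(v-K[1,2])/K[1,1]
    x,y=xd.copy(),yd.copy()
    for _ in range(10):
        s=1+k1*(x*x+y*y); x=xd/s;y=yd/s
    P=np.stack([x*d,-y*d,-d],-1)
    P=P@f['T'][:3,:3].T+f['T'][:3,3]
    P[d==0]=np.nan
    return P
E
python3 - <<'E'
from h import *
o=r.get_obs();print(o)
print(r.grip_depth)
for n in ['side','top','wrist']:
    f=save(n,n+'0.png');print(n,f['K'],f['k1'],f['T'])
    np.savez('/tmp/'+n+'0.npz',**f)
E
```

```text
pics
{'clock': 0.0, 'joints': array([ 1.16493801,  0.47777889,  0.02234375,  1.5564393 , -0.01151232,
        1.10933308, -0.0831043 ]), 'qvel': array([-0.00020386, -0.00115267,  0.00061339, -0.0008114 ,  0.00066066,
       -0.00051754, -0.00077422]), 'tau': array([ 6.71536854e-04, -5.96447217e+01,  1.60786673e+00, -2.81190258e+01,
        1.24000042e-02,  9.44174419e-03,  3.43869083e-06]), 'tcp_pos': array([ 0.19784173, -0.64473183,  0.23034516]), 'orientation': array([-3.10507079e+00, -4.65739648e-01,  6.21610373e-04]), 'contact_force': array([ 0.33565713, -0.10933772, -0.01051466]), 'moment': array([0.0064268 , 0.01895556, 0.04998645]), 'grip_width': 0.08533684563575618}
0.0187
side [[486.92758953   0.         251.41529179]
 [  0.         486.92758953 193.73735874]
 [  0.           0.           1.        ]] -0.07570860540071764 [[-0.95260367 -0.25428314  0.16699204  0.79181577]
 [ 0.30410259 -0.78109451  0.54535583  0.84072806]
 [-0.00823823  0.57029068  0.82140165  1.32137712]
 [ 0.          0.          0.          1.        ]]
top [[383.13502358   0.         257.02849931]
 [  0.         383.13502358 190.34345486]
 [  0.           0.           1.        ]] -0.08107484165763575 [[ 0.0538425   0.97690679 -0.20677066  0.35658925]
 [-0.99854667  0.05316312 -0.00884474  0.02535976]
 [ 0.00235209  0.20694638  0.97834946  1.09115831]
 [ 0.          0.          0.          1.        ]]
wrist [[332.06156014   0.         260.14086248]
 [  0.         332.06156014 190.25555617]
 [  0.           0.           1.        ]] 0.015995401927069792 [[ 0.29290234  0.91621715  0.27341241  0.2665092 ]
 [-0.95613939  0.28138344  0.08136842 -0.62466001]
 [-0.00238258 -0.28525338  0.95844918  0.3731003 ]
 [ 0.          0.          0.          1.        ]]
```

View pics/side0.png

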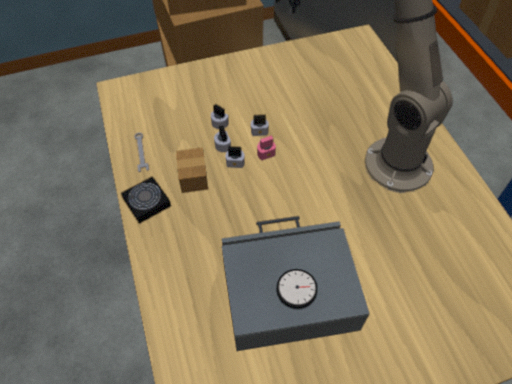

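View pics/top0.png

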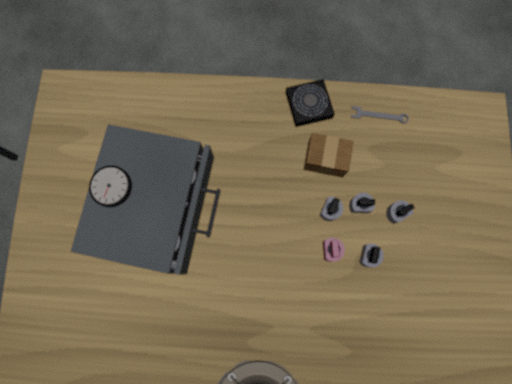

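View pics/wrist0.png

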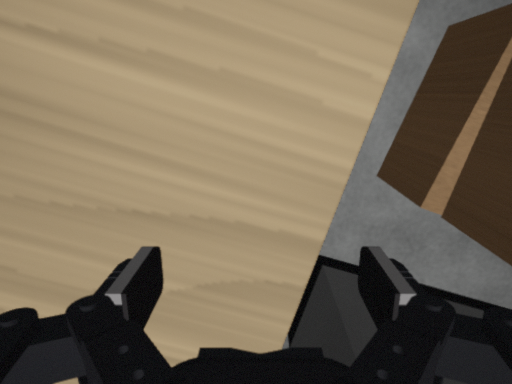

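Top view shows four grey heads at (332,209), (362,203), (401,211) and (372,255). The pink look-alike is at (333,249), the carton at (329,155), and the handle at (209,213). Next I'll check crops and take coarse positions.

```bash
cat > a.py <<'E'
from h import *
f=dict(np.load('/tmp/top0.npz'));f['k1']=float(f['k1'])
c=f['color']
a=cv2.resize(c[180:280,300:430],None,fx=6,fy=6,interpolation=cv2.INTER_CUBIC)
cv2.imwrite('pics/cropA.png',a[:600,:780])
a=cv2.resize(c[110:290,60:240],None,fx=3.3,fy=3.3,interpolation=cv2.INTER_CUBIC);cv2.imwrite('pics/cropB.png',a)
P=cloud(f)
for nm in ['top','side']:
    f=dict(np.load(f'/tmp/{nm}0.npz'));f['k1']=float(f['k1']);P=cloud(f)
    z=P[...,2]
    m=(z>0.03)&(z<0.2)
    n,l,st,ce=cv2.connectedComponentsWithStats(m.astype(np.uint8))
    for i in range(1,n):
        if st[i,4]<15: continue
        q=P[l==i];print(nm,ce[i].round(),st[i,4],q.min(0).round(3),q.max(0).round(3),q.mean(0).round(3), f['color'][l==i].mean(0).round())
E
python3 a.py
```

```text
top [310. 101.] 1504 [ 0.788 -0.181  0.03 ] [ 0.936 -0.032  0.046] [ 0.859 -0.106  0.039] [51. 51. 51.]
top [145. 200.] 15561 [0.338 0.131 0.03 ] [0.722 0.496 0.194] [0.52  0.319 0.13 ] [81. 79. 77.]
top [329. 154.] 1604 [ 0.639 -0.227  0.03 ] [ 0.744 -0.094  0.087] [ 0.686 -0.158  0.076] [ 59.  88. 110.]
top [363. 203.] 394 [ 0.535 -0.294  0.03 ] [ 0.587 -0.231  0.089] [ 0.556 -0.259  0.057] [80. 77. 78.]
top [332. 208.] 386 [ 0.508 -0.204  0.031] [ 0.571 -0.145  0.089] [ 0.536 -0.173  0.056] [83. 80. 80.]
top [400. 210.] 391 [ 0.512 -0.403  0.03 ] [ 0.57  -0.339  0.088] [ 0.54  -0.364  0.056] [79. 75. 76.]
top [333. 249.] 391 [ 0.396 -0.211  0.03 ] [ 0.456 -0.156  0.09 ] [ 0.425 -0.178  0.056] [108.  95. 130.]
top [372. 255.] 400 [ 0.385 -0.316  0.03 ] [ 0.448 -0.262  0.089] [ 0.414 -0.284  0.058] [78. 75. 76.]
top [258. 382.] 52 [ 0.067 -0.021  0.03 ] [0.076 0.031 0.044] [0.072 0.005 0.036] [41. 46. 50.]
side [499.  12.] 720 [-0.792 -0.727  0.03 ] [-0.766 -0.45   0.161] [-0.779 -0.57   0.076] [27. 48. 66.]
side [225. 136.] 785 [ 0.507 -0.4    0.03 ] [ 0.586 -0.145  0.092] [ 0.547 -0.26   0.057] [79. 77. 78.]
side [259. 122.] 255 [ 0.382 -0.313  0.03 ] [ 0.446 -0.26   0.094] [ 0.415 -0.281  0.058] [74. 76. 79.]
side [402. 154.] 1598 [-0.094 -0.06   0.03 ] [0.08  0.076 0.2  ] [0.036 0.04  0.112] [47. 53. 57.]
side [266. 145.] 266 [ 0.392 -0.206  0.031] [ 0.456 -0.156  0.09 ] [ 0.427 -0.174  0.058] [ 92.  77. 143.]
side [191. 167.] 1057 [ 0.638 -0.229  0.03 ] [ 0.743 -0.095  0.089] [ 0.693 -0.148  0.074] [ 61. 100. 130.]
side [145. 197.] 1167 [ 0.788 -0.184  0.03 ] [ 0.932 -0.033  0.049] [ 0.861 -0.106  0.039] [61. 60. 59.]
side [292. 283.] 14410 [0.336 0.13  0.03 ] [0.721 0.498 0.196] [0.534 0.353 0.129] [102.  98.  94.]
```

```bash
ls pics
```

```text
cropA.png
cropB.png
side0.png
top0.png
wrist0.png
```

View pics/cropA.png

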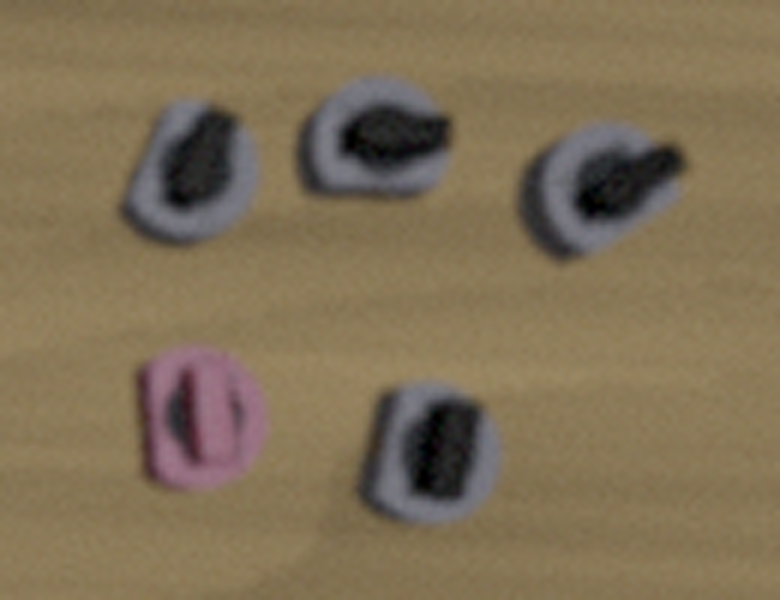

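View pics/cropB.png

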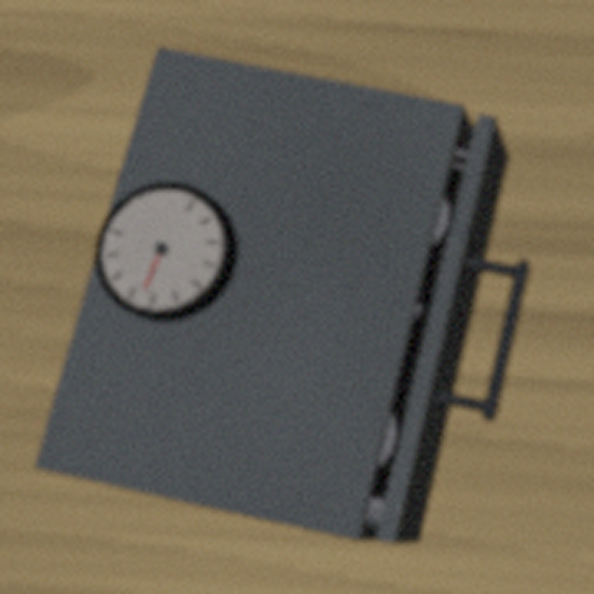

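```bash
cat > b.py <<'E'
from h import *
for nm in ['top','side']:
    f=dict(np.load(f'/tmp/{nm}0.npz'));f['k1']=float(f['k1']);P=cloud(f)
    z=P[...,2]; x=P[...,0];y=P[...,1]
    reg=(x>0.3)&(x<0.75)&(y>0.05)&(y<0.55)
    # cabinet top
    m=reg&(abs(z-0.13)<0.006)
    q=P[m][:,:2].astype(np.float32); print(nm,'cab',cv2.minAreaRect(q),'z',np.median(P[m][:,2]))
    # restrict erosion
    c,(s),a=cv2.minAreaRect(q)
    m=reg&(z>0.085)&(z<0.115)
    n,l,st,ce=cv2.connectedComponentsWithStats(m.astype(np.uint8))
    for i in range(1,n):
        if st[i,4]>10: 
            q=P[l==i];print('  mid',ce[i].round(),st[i,4],q.mean(0).round(4),cv2.minAreaRect(q[:,:2].astype(np.float32)))
E
python3 b.py
```

```text
top cab ((0.5283569097518921, 0.3322426676750183), (0.28991270065307617, 0.3519408106803894), 81.7317886352539) z 0.13003821780893043
  mid [201. 147.] 15 [0.6783 0.1922 0.1011] ((0.6786872148513794, 0.1922009140253067), (0.0034177186898887157, 0.011160305701196194), 63.66129684448242)
  mid [204. 212.] 611 [0.5011 0.1697 0.1026] ((0.5035163164138794, 0.1652507185935974), (0.05324514955282211, 0.34260043501853943), 81.24031066894531)
  mid [171. 271.] 11 [0.3445 0.2429 0.1002] ((0.3443426787853241, 0.2429206669330597), (0.010163366794586182, 0.002676604315638542), 7.66879940032959)
side cab ((0.5264188051223755, 0.33108627796173096), (0.28746718168258667, 0.35113173723220825), 81.37675476074219) z 0.12975932481751562
  mid [278. 221.] 225 [0.501  0.1499 0.1042] ((0.5008194446563721, 0.1556117683649063), (0.04089467227458954, 0.12972743809223175), 82.14704895019531)
  mid [326. 229.] 15 [0.378  0.2227 0.1119] ((0.37968409061431885, 0.22212110459804535), (0.005273755639791489, 0.03010891005396843), 80.01351928710938)
  mid [307. 232.] 33 [0.4352 0.2135 0.111 ] ((0.4346314072608948, 0.21367879211902618), (0.004193716682493687, 0.07099469751119614), 80.37079620361328)
  mid [280. 236.] 36 [0.514  0.2014 0.1108] ((0.5138781070709229, 0.20126622915267944), (0.0051942202262580395, 0.07299523055553436), 80.6367416381836)
  mid [244. 241.] 58 [0.616  0.1863 0.1115] ((0.6139752268791199, 0.1862727552652359), (0.005900041665881872, 0.11753293126821518), 81.60388946533203)
  mid [301. 328.] 515 [0.5491 0.4712 0.1001] ((0.5468947887420654, 0.47129061818122864), (0.004654381424188614, 0.3507401943206787), 81.46998596191406)
```

Top view crop: four grey D-heads with black bars, which match the description, plus one pink look-alike (crop 200,415) that I'll leave alone. The drawer is already slightly open. Next I'll measure the handle and build a move planner.

```bash
cat > b2.py <<'E'
from h import *
for nm in ['top','side']:
    f=dict(np.load(f'/tmp/{nm}0.npz'));f['k1']=float(f['k1']);P=cloud(f)
    z=P[...,2]; x=P[...,0];y=P[...,1]
    reg=(x>0.3)&(x<0.75)&(y>0.05)&(y<0.55)
    m=reg&(abs(z-0.13)<0.004); q=P[m][:,:2]
    for a in [80.5,81,81.5,82,82.5]:
        d=-np.array([np.cos(np.radians(a)),np.sin(np.radians(a))]);w=np.array([-d[1],d[0]])
        s=q@d;t=q@w
        print(nm,a,'d',np.percentile(s,[0,1,99,100]).round(4),'w',np.percentile(t,[0,1,99,100]).round(4))
    a=81.5
    d=-np.array([np.cos(np.radians(a)),np.sin(np.radians(a))]);w=np.array([-d[1],d[0]])
    s=P[...,:2]@d;t=P[...,:2]@w
    m=reg&(z>0.08)&(z<0.135)&(s>-0.28)
    print(np.histogram(s[m],bins=np.arange(-.28,-.12,.005)))
    m=reg&(z>0.08)&(z<0.115)&(s>-0.28+.06)
    mm=m&(s>s[m].max()-0.02)
    print('bar s',np.percentile(s[mm],[2,50,98]),'t',np.percentile(t[mm],[0,50,100]),'zmax',np.percentile(z[mm],[50,98]),np.polyfit(t[mm],s[mm],1),mm.sum())
E
python3 b2.py
cat > plan.py <<'E'
# usage: plan.py x y z yawdeg claw [step_mm] : prints rows to TCP target with tool vertical, tool y at yaw
import sys
from h import *
def rotz(yaw):
    yv=np.array([np.cos(yaw),np.sin(yaw),0]);zv=np.array([0,0,-1.]);xv=np.cross(yv,zv)
    return R.from_matrix(np.stack([xv,yv,zv],1))
def plan(t,yaw,claw,step=45):
    o=r.get_obs();p=o['tcp_pos'].copy();q=R.from_rotvec(o['orientation'])
    qt=rotz(yaw); D=(q.inv()*qt).as_rotvec()
    t=np.array(t);n=int(max(1,np.ceil(np.linalg.norm(t-p)*1000/step-1e-3),np.ceil(np.linalg.norm(D)/0.145)))
    print('now',p.round(4),'yaw',np.degrees(np.arctan2(*q.as_matrix()[[1,0],1])).round(2),'clk',o['clock'],'grip',o['grip_width'],'j7',o['joints'][6].round(2),'F',o['contact_force'].round(1))
    dp=(t-p)/n
    for i in range(n):
        s=q.inv().apply(dp)*1000
        print([round(float(v),1) for v in s]+[round(float(v),3) for v in D/n]+[claw])
        q=q*R.from_rotvec(D/n)
if __name__=='__main__':
    a=[float(v) for v in sys.argv[1:]]
    plan(a[:3],np.radians(a[3]),int(a[4]),*(a[5:6]))
E
```

```text
top 80.5 d [-0.5607 -0.5546 -0.2783 -0.2686] w [0.2878 0.2938 0.6373 0.6432]
top 81 d [-0.5558 -0.5504 -0.2746 -0.2659] w [0.2924 0.2975 0.6409 0.6459]
top 81.5 d [-0.5509 -0.5466 -0.2706 -0.2624] w [0.297  0.3012 0.6445 0.6494]
top 82 d [-0.547  -0.5425 -0.2665 -0.2568] w [0.3015 0.3048 0.6482 0.6531]
top 82.5 d [-0.5439 -0.5384 -0.2625 -0.2512] w [0.3042 0.3084 0.6516 0.6574]
(array([133, 250, 258, 520,  16,  13,  14,  16,  15,  13,  16,  61,  91,
        82,   0,   0,   0,   0,   0,   0,   0,   0,   0,   0,   0,   0,
         0,   0,   0,   0,   0,   0]), array([-0.28 , -0.275, -0.27 , -0.265, -0.26 , -0.255, -0.25 , -0.245,
       -0.24 , -0.235, -0.23 , -0.225, -0.22 , -0.215, -0.21 , -0.205,
       -0.2  , -0.195, -0.19 , -0.185, -0.18 , -0.175, -0.17 , -0.165,
       -0.16 , -0.155, -0.15 , -0.145, -0.14 , -0.135, -0.13 , -0.125,
       -0.12 ]))
bar s [-0.21965499 -0.21547401 -0.21163486] t [0.40790272 0.47081521 0.53807445] zmax [0.10485493 0.10908677] [ 0.00164808 -0.21624872] 173
side 80.5 d [-0.5591 -0.5548 -0.2792 -0.2686] w [0.2873 0.2944 0.637  0.6412]
side 81 d [-0.55
[... 216 characters left out ...]
de 82.5 d [-0.5427 -0.5383 -0.2627 -0.252 ] w [0.3022 0.3091 0.6517 0.6567]
(array([294, 284, 177, 112,   3,   0,   9,   9,  11,   9,  11,  61,  77,
        37,   1,   0,   0,   0,   0,   0,   0,   0,   0,   0,   0,   0,
         0,   0,   0,   0,   0,   0]), array([-0.28 , -0.275, -0.27 , -0.265, -0.26 , -0.255, -0.25 , -0.245,
       -0.24 , -0.235, -0.23 , -0.225, -0.22 , -0.215, -0.21 , -0.205,
       -0.2  , -0.195, -0.19 , -0.185, -0.18 , -0.175, -0.17 , -0.165,
       -0.16 , -0.155, -0.15 , -0.145, -0.14 , -0.135, -0.13 , -0.125,
       -0.12 ]))
bar s [-0.21985724 -0.21668743 -0.21103706] t [0.40760823 0.47747426 0.53728238] zmax [0.10470259 0.1105644 ] [ 0.00050984 -0.21645316] 115
```

```bash
python3 plan.py 0.499 0.144 0.2 -98.5 135
```

```text
now [ 0.1979 -0.6448  0.2305] yaw -72.94 clk 0.15 grip 0.08523635471009378 j7 -0.08 F [0.2 0.6 0.1]
[27.3, -35.0, 1.7, -0.0, 0.0, 0.023, 135]
[26.5, -35.7, 1.7, -0.0, 0.0, 0.023, 135]
[25.7, -36.3, 1.7, -0.0, 0.0, 0.023, 135]
[24.8, -36.9, 1.6, -0.0, 0.0, 0.023, 135]
[23.9, -37.4, 1.6, -0.0, 0.0, 0.023, 135]
[23.0, -38.0, 1.6, -0.0, 0.0, 0.023, 135]
[22.1, -38.5, 1.6, -0.0, 0.0, 0.023, 135]
[21.2, -39.0, 1.6, -0.0, 0.0, 0.023, 135]
[20.3, -39.5, 1.6, -0.0, 0.0, 0.023, 135]
[19.4, -40.0, 1.6, -0.0, 0.0, 0.023, 135]
[18.4, -40.4, 1.6, -0.0, 0.0, 0.023, 135]
[17.5, -40.9, 1.6, -0.0, 0.0, 0.023, 135]
[16.5, -41.3, 1.6, -0.0, 0.0, 0.023, 135]
[15.5, -41.6, 1.6, -0.0, 0.0, 0.023, 135]
[14.6, -42.0, 1.6, -0.0, 0.0, 0.023, 135]
[13.6, -42.3, 1.6, -0.0, 0.0, 0.023, 135]
[12.6, -42.6, 1.6, -0.0, 0.0, 0.023, 135]
[11.6, -42.9, 1.6, -0.0, 0.0, 0.023, 135]
[10.6, -43.2, 1.6, -0.0, 0.0, 0.023, 135]
```

Request:
play_rows:
  increments:
    - [27,-35,0,0,0,0.023,135]
    - [27,-35,0,0,0,0.023,135]
    - [26,-36,0,0,0,0.023,135]
    - [25,-37,0,0,0,0.023,135]
    - [24,-37,0,0,0,0.023,135]
  force: 40

```text
clock: 0.65
tcp_pos: [0.2761, -0.4368, 0.2276]
orientation: [-3.129, -0.263, 0.006]
contact_force: [0.6, -0.0, 0.1]
grip_width: 0.0404
```

Request:
play_rows:
  increments:
    - [23,-38,0,0,0,0.023,135]
    - [22,-38,0,0,0,0.023,135]
    - [21,-39,0,0,0,0.023,135]
    - [20,-39,0,0,0,0.023,135]
    - [19,-40,0,0,0,0.023,135]

```text
clock: 1.15
tcp_pos: [0.3584, -0.2223, 0.2272]
orientation: [-3.141, -0.074, 0.006]
contact_force: [0.8, -0.7, 0.3]
grip_width: 0.0403
```

```bash
python3 plan.py 0.499 0.144 0.18 -98.5 135
```

```text
now [ 0.3584 -0.2223  0.2272] yaw -87.3 clk 1.15 grip 0.040295431678728746 j7 -1.14 F [ 0.8 -0.7  0.3]
[17.6, -39.9, 5.2, 0.0, 0.0, 0.022, 135]
[16.7, -40.3, 5.2, 0.0, 0.0, 0.022, 135]
[15.8, -40.6, 5.2, 0.0, 0.0, 0.022, 135]
[14.9, -41.0, 5.2, 0.0, 0.0, 0.022, 135]
[14.0, -41.3, 5.2, 0.0, 0.0, 0.022, 135]
[13.1, -41.6, 5.2, 0.0, 0.0, 0.022, 135]
[12.2, -41.9, 5.2, 0.0, 0.0, 0.022, 135]
[11.3, -42.1, 5.2, 0.0, 0.0, 0.022, 135]
[10.4, -42.3, 5.2, 0.0, 0.0, 0.022, 135]
```

Request:
play_rows:
  increments:
    - [18,-40,3,0,0,0.022,135]
    - [17,-40,3,0,0,0.022,135]
    - [16,-41,3,0,0,0.022,135]
    - [15,-41,3,0,0,0.022,135]
    - [14,-41,3,0,0,0.022,135]

```text
clock: 1.65
tcp_pos: [0.4395, -0.0105, 0.2123]
orientation: [3.138, -0.108, -0.002]
contact_force: [1.6, -0.8, 0.4]
grip_width: 0.0402
```

Request:
play_rows:
  increments:
    - [13,-42,3,0,0,0.022,135]
    - [12,-42,3,0,0,0.022,135]
    - [11,-42,3,0,0,0.022,135]
    - [10,-42,3,0,0,0.022,135]
    - [0,0,0,0,0,0,135]

```text
clock: 2.15
tcp_pos: [0.5043, 0.1652, 0.1992]
orientation: [-3.131, 0.243, 0.0]
contact_force: [-0.5, 0.8, 0.2]
grip_width: 0.0403
```

```bash
python3 plan.py 0.499 0.144 0.15 -98.5 135;  python3 - <<'E'
from h import *
save('wrist','w1.png')
E
```

```text
now [0.5043 0.1652 0.1992] yaw -98.86 clk 2.15 grip 0.040329595982009005 j7 -2.33 F [-0.5  0.8  0.2]
[-1.0, 10.9, 24.6, -0.001, 0.0, -0.003, 135]
[-1.0, 10.9, 24.6, -0.001, 0.0, -0.003, 135]
```

View pics/w1.png

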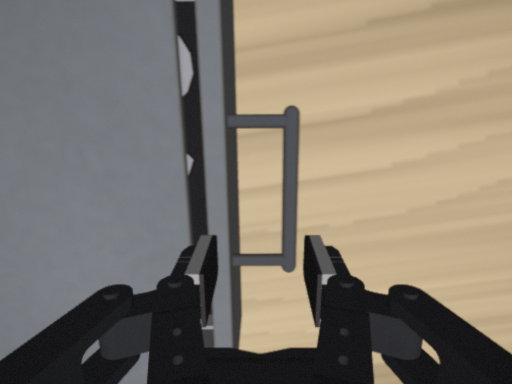

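Run:
```python
from h import *
f=grab_frame('wrist');P=cloud(f);s=P[120:262,282:302].reshape(-1,3)
s=s[(s[:,2]>0.095)&(s[:,2]<0.115)]
print(s.mean(0),s.min(0),s.max(0),cv2.minAreaRect(s[:,:2].astype(np.float32)),r.get_obs()['tcp_pos'])
q=P[0:150,228:292].reshape(-1,3);q=q[(q[:,2]>0.09)&(q[:,2]<0.12)]
d=np.array([-.1478,-.989]);w=np.array([.989,-.1478])
print(np.percentile(s[:,:2]@d,[1,50,99]),np.percentile(s[:,:2]@w,[1,50,99]))
```

```text
[0.50270183 0.14100053 0.10535984] [0.44244563 0.129983   0.10032734] [0.55303986 0.15283179 0.10833724] ((0.49770545959472656, 0.14126469194889069), (0.008484117686748505, 0.11066784709692001), 82.06309509277344) [0.50333921 0.15936658 0.19878093]
[-0.21785589 -0.21380839 -0.20944983] [0.41807198 0.4786999  0.52596925]
```

```bash
python3 plan.py 0.499 0.142 0.083 -98.3 135
```

```text
now [0.5033 0.1594 0.1988] yaw -99.11 clk 2.25 grip 0.040034906893772954 j7 -2.33 F [ 0.2 -0.2  0. ]
[-0.5, 5.8, 38.6, 0.001, 0.0, -0.005, 135]
[-0.5, 5.9, 38.6, 0.001, 0.0, -0.005, 135]
[-0.5, 5.9, 38.6, 0.001, 0.0, -0.005, 135]
```

Request:
play_rows:
  increments:
    - [-1,12,5,0,0,-0.007,135]
    - [-1,6,20,0,0,-0.007,135]
    - [0,0,25,0,0,0,135]
    - [0,0,0,0,0,0,135]

```text
clock: 2.65
tcp_pos: [0.4968, 0.1311, 0.1471]
orientation: [3.125, -0.238, -0.002]
contact_force: [-1.3, -0.5, -0.4]
grip_width: 0.0402
```

```bash
python3 plan.py 0.499 0.142 0.083 -98.3 135
```

```text
now [0.4968 0.1311 0.1471] yaw -98.7 clk 2.65 grip 0.040150259155044304 j7 -2.31 F [-1.3 -0.5 -0.4]
[0.3, -5.8, 32.0, 0.004, 0.0, -0.003, 135]
[0.3, -5.7, 32.0, 0.004, 0.0, -0.003, 135]
```

Request:
play_rows:
  increments:
    - [0,-10,0,0,0,0,135]
    - [0,0,0,0,0,0,135]

```text
clock: 2.85
tcp_pos: [0.4985, 0.1384, 0.1481]
orientation: [3.123, -0.244, -0.002]
contact_force: [-0.1, 0.7, 0.8]
grip_width: 0.0401
```

```bash
python3 plan.py 0.499 0.142 0.083 -98.3 135
```

```text
now [0.4985 0.1384 0.1481] yaw -98.93 clk 2.85 grip 0.04012988502736967 j7 -2.33 F [-0.1  0.7  0.8]
[0.0, -2.1, 32.5, 0.005, 0.0, -0.006, 135]
[0.0, -2.0, 32.5, 0.005, 0.0, -0.006, 135]
```

Request:
play_rows:
  increments:
    - [0,-4,20,0,0,-0.01,135]
    - [0,0,24,0,0,0,135]
    - [0,0,18,0,0,0,135]
    - [0,0,0,0,0,0,135]

```text
clock: 3.25
tcp_pos: [0.5033, 0.1427, 0.0898]
orientation: [3.127, -0.229, 0.013]
contact_force: [-0.4, -0.0, -0.8]
grip_width: 0.0406
```

```bash
python3 plan.py 0.499 0.142 0.082 -98.3 135
```

```text
now [0.5033 0.1427 0.0898] yaw -98.37 clk 3.25 grip 0.04056621583639055 j7 -2.39 F [-0.4 -0.  -0.8]
[-4.2, 1.3, 7.8, 0.006, -0.009, -0.001, 135]
```

Request:
play_rows:
  increments:
    - [-4,1,8,0,0,0,135]
    - [0,0,0,0,0,0,255]
    - [0,0,0,0,0,0,255]
    - [0,0,0,0,0,0,255]
    - [0,0,0,0,0,0,255]
  force: 40

```text
clock: 3.75
tcp_pos: [0.5008, 0.1432, 0.0845]
orientation: [3.129, -0.229, 0.021]
contact_force: [2.0, 1.3, -8.0]
grip_width: 0.0106
```

Request:
play_rows:
  increments:
    - [0,15,0,0,0,0,255]
    - [0,25,0,0,0,0,255]
    - [0,25,0,0,0,0,255]
    - [0,25,0,0,0,0,255]
    - [0,25,0,0,0,0,255]

```text
clock: 4.25
tcp_pos: [0.4849, 0.036, 0.0845]
orientation: [-3.127, 0.213, -0.025]
contact_force: [0.4, 2.6, -5.2]
grip_width: 0.0103
```

```bash
python3 plan.py 0.471 -0.043 0.085 -98.3 255
```

```text
now [0.4849 0.036  0.0845] yaw -97.79 clk 4.25 grip 0.010259517034183626 j7 -2.17 F [ 0.4  2.6 -5.2]
[-1.5, 40.1, -0.6, -0.004, -0.008, 0.004, 255]
[-1.4, 40.1, -0.5, -0.004, -0.008, 0.004, 255]
```

Request:
play_rows:
  increments:
    - [-1,25,0,0,0,0,255]
    - [-1,25,0,0,0,0,255]
    - [0,20,0,0,0,0,255]
    - [0,8,0,0,0,0,255]
    - [0,0,0,0,0,0,255]

```text
clock: 4.75
tcp_pos: [0.4728, -0.0459, 0.0845]
orientation: [-3.124, 0.222, -0.031]
contact_force: [0.8, -1.5, -5.1]
grip_width: 0.0098
```

```bash
python3 plan.py 0.471 -0.043 0.085 -98.3 255
python3 - <<'E'
from h import *
f=save('top','t1.png');np.savez('/tmp/t1.npz',**f)
c=f['color'];cv2.imwrite('pics/t1c.png',cv2.resize(c[100:300,60:320],None,fx=3,fy=3,interpolation=cv2.INTER_CUBIC))
E
```

```text
now [ 0.4728 -0.0459  0.0845] yaw -98.11 clk 4.75 grip 0.009800976519809578 j7 -1.99 F [ 0.8 -1.5 -5.1]
[-2.2, -2.6, -0.5, -0.011, -0.019, 0.003, 255]
```

View pics/t1c.png

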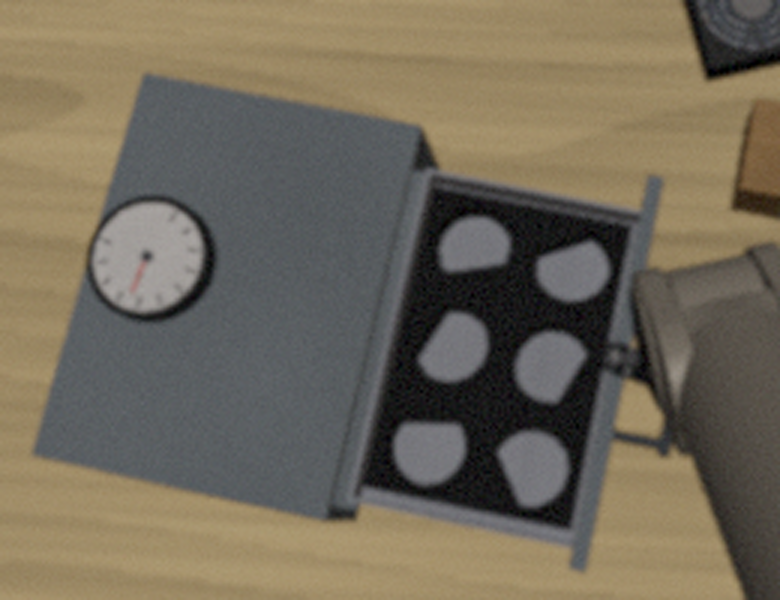

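The drawer is open with all six pockets empty, their bright floors visible between crop (475,245) and (533,468). I'll release the handle, then look from above.

Request:
play_rows:
  increments:
    - [0,0,0,0,0,0,135]
    - [0,0,0,0,0,0,135]
    - [0,0,0,0,0,0,135]
    - [0,0,-25,0,0,0,135]
    - [0,0,-45,0,0,0,135]

```text
clock: 5.3
tcp_pos: [0.4695, -0.0407, 0.1527]
orientation: [-3.122, 0.207, -0.018]
contact_force: [1.0, -0.2, 0.5]
grip_width: 0.0402
```

```bash
cat > c.py <<'E'
from h import *
f=dict(np.load('/tmp/t1.npz'));f['k1']=float(f['k1']);P=cloud(f)
for (u,v) in [(475,245),(573,270),(453,347),(551,367),(430,453),(533,468)]:
    a,b=int(u/3+60),int(v/3+100); print(P[b-4:b+5,a-4:a+5].reshape(-1,3).mean(0).round(4))
E
python3 c.py; python3 plan.py 0.471 0.07 0.27 -98.3 135
```

```text
[0.6044 0.1486 0.0195]
[nan nan nan]
[0.5049 0.161  0.0198]
[nan nan nan]
[0.4031 0.1755 0.0193]
[0.3947 0.0804 0.0198]
now [ 0.4695 -0.0407  0.1527] yaw -97.59 clk 5.3 grip 0.040244396249217676 j7 -1.9 F [ 1.  -0.2  0.5]
[-3.0, -27.9, -29.0, -0.003, -0.003, 0.003, 135]
[-3.1, -27.8, -29.1, -0.003, -0.003, 0.003, 135]
[-3.3, -27.7, -29.2, -0.003, -0.003, 0.003, 135]
[-3.5, -27.5, -29.3, -0.003, -0.003, 0.003, 135]
```

```bash
python3 plan.py 0.455 0.11 0.26 -98.3 0
```

```text
now [ 0.4695 -0.0407  0.1527] yaw -97.59 clk 5.3 grip 0.040244396249217676 j7 -1.9 F [ 1.  -0.2  0.5]
[-6.6, -29.8, -21.2, -0.003, -0.002, 0.002, 0]
[-6.8, -29.7, -21.2, -0.003, -0.002, 0.002, 0]
[-6.9, -29.6, -21.3, -0.003, -0.002, 0.002, 0]
[-7.0, -29.6, -21.3, -0.003, -0.002, 0.002, 0]
[-7.1, -29.5, -21.4, -0.003, -0.002, 0.002, 0]
```

Request:
play_rows:
  increments:
    - [-5,-25,-25,0,0,0,0]
    - [-7,-30,-25,0,0,0,0]
    - [-7,-30,-22,0,0,0,0]
    - [-7,-30,-20,0,0,0,0]
    - [-7,-30,-20,0,0,0,0]

```text
clock: 5.8
tcp_pos: [0.4556, 0.1109, 0.2749]
orientation: [-3.122, 0.211, -0.03]
contact_force: [1.0, 1.3, -0.8]
grip_width: 0.0853
```

Request:
play_rows:
  increments:
    - [0,0,0,0,0,0,0]
    - [0,0,0,0,0,0,0]

```text
clock: 6.0
tcp_pos: [0.4561, 0.118, 0.2787]
orientation: [-3.12, 0.194, -0.041]
contact_force: [0.2, -0.1, -0.3]
grip_width: 0.0851
```

Run:
```python
from h import *
print(r.get_obs()['tcp_pos'])
f=save('wrist','w2.png');np.savez('/tmp/w2.npz',**f)
f=save('top','t2.png');np.savez('/tmp/t2.npz',**f)
print(r.get_obs()['tcp_pos'])
```

```text
[0.4560933  0.11800128 0.27870126]
[0.45609834 0.11737522 0.27826477]
```

View pics/w2.png

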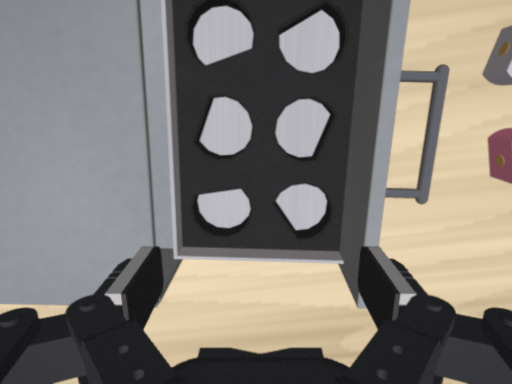

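View pics/t2.png

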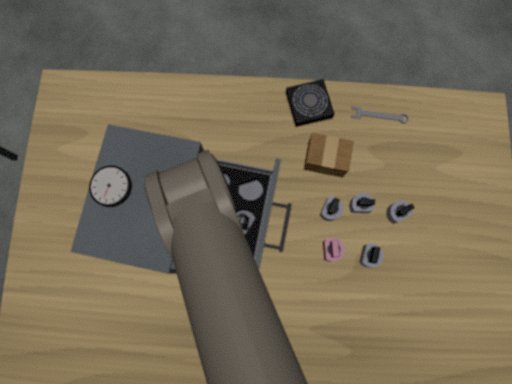

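```bash
cat > fit.py <<'E'
from h import *
from scipy.optimize import minimize
def proj(f,X):
    T=f['T'];p=(np.asarray(X)-T[:3,3])@T[:3,:3]
    x=p[:,0]/-p[:,2];y=-p[:,1]/-p[:,2];s=1+float(f['k1'])*(x*x+y*y)
    K=f['K'];return np.stack([K[0,0]*x*s+K[0,2],K[1,1]*y*s+K[1,2]],1)
def dee(c,th,rad,flat,z,n=120):
    a0=np.arccos(flat/rad);a=np.linspace(a0,2*np.pi-a0,n)+th
    return np.stack([c[0]+rad*np.cos(a),c[1]+rad*np.sin(a),np.full(n,z)],1)
S=4
def fillp(pts,box):
    u0,v0,u1,v1=box;m=np.zeros(((v1-v0)*S,(u1-u0)*S),np.uint8)
    q=((pts-np.array([u0,v0])+0.5)*S-0.5)
    cv2.fillPoly(m,[np.round(q*16).astype(np.int32)],255,shift=4);return m
def down(m,box):
    u0,v0,u1,v1=box
    m=cv2.resize(m.astype(np.float32)/255,(u1-u0,v1-v0),interpolation=cv2.INTER_AREA)
    return cv2.GaussianBlur(m,(0,0),0.7)
def getbox(pts,pad=6):
    a=np.floor(pts.min(0))-pad;b=np.ceil(pts.max(0))+pad
    return int(max(a[0],0)),int(max(a[1],0)),int(min(b[0],512)),int(min(b[1],384))
def run(cost,c,ths):
    best=None
    for th in ths:
        e=cost([c[0],c[1],th])
        if best is None or e<best[0]: best=(e,th)
    x0=np.array([c[0],c[1],best[1]])
    for sc in (0.006,0.002):
        sim=np.vstack([x0,x0+[sc,0,0],x0+[0,sc,0],x0+[0,0,sc*20]])
        res=minimize(cost,x0,method='Nelder-Mead',options=dict(initial_simplex=sim,xatol=1e-5,fatol=1e-7,maxiter=300));x0=res.x
    return x0,res.fun
def fit_pocket(f,c,zf=0.02,zt=0.049):
    g=f['color'].astype(np.float32).mean(2)
    p=proj(f,dee(c,0,.05,.0499,zf));box=getbox(p)
    G=g[box[1]:box[3],box[0]:box[2]];lo,hi=np.percentile(G,10),np.percentile(G[G>110],50)
    G=np.clip((G-lo)/(hi-lo),0,1)
    w=np.ones_like(G)
    def cost(x):
        m=fillp(proj(f,dee(x,x[2],.0345,.022,zf)),box)&fillp(proj(f,dee(x,x[2],.0345,.022,zt)),box)
        return float(((down(m,box)-G)**2).mean())
    # limit mask region to within 48mm
    return run(cost,c,np.arange(0,2*np.pi,np.pi/12))
def hull(p): return cv2.convexHull(p.astype(np.float32))[:,0]
def headmask(f,x,box,z0=0.):
    b=np.vstack([proj(f,dee(x,x[2],.032,.020,z0)),proj(f,dee(x,x[2],.032,.020,z0+.045))])
    m=fillp(hull(b),box)
    c,s=np.cos(x[2]),np.sin(x[2])
    q=[]
    for zz in (.045,.085):
        for i in (-.008,.008):
            for j in (-.022,.022): q.append([x[0]+c*i-s*j,x[1]+s*i+c*j,z0+zz])
    mb=fillp(hull(proj(f,np.array(q))),box)
    return m,mb
def fit_head(f,c,z0=0.,bmask=None):
    C=f['color'].astype(np.float32)
    p=np.vstack([proj(f,dee(c,0,.045,.0449,z)) for z in (0,.09)]);box=getbox(p)
    H=C[box[1]:box[3],box[0]:box[2]]
    sat=H[...,2]-H[...,0]   # wood: red>>blue
    V=H.mean(2)
    wood=(sat>25)
    def cost(x):
        m,mb=headmask(f,x,box,z0)
        M=down(m|mb,box);B=down(mb,box)
        t1=((M-(~wood))**2).mean()
        # bar dark term
        t2=((B-((V<75)&~wood))**2).mean()
        return float(t1+0.3*t2)
    return run(cost,c,np.arange(0,2*np.pi,np.pi/12)),box
E
cat > pk.py <<'E'
from fit import *
f=dict(np.load('/tmp/w2.npz'))
P0=[(.604,.149),(.505,.161),(.403,.1755)]
d=np.array([-.1445,-.9895])
im=f['color'].copy()
for c in P0+[tuple(np.array(q)+.095*d) for q in P0]:
    x,e=fit_pocket(f,c)
    print(x[:2].round(4),np.degrees(x[2]).round(1)%360,round(e,4))
    for z in (.02,.049): cv2.polylines(im,[np.round(proj(f,dee(x,x[2],.0345,.022,z))).astype(int)],True,(0,255,0) if z>.03 else (0,0,255),1)
cv2.imwrite('pics/pk.png',im)
E
python3 pk.py
```

```text
[0.6019 0.1473] 7.7 0.0516
[0.5002 0.1603] 61.4 0.0046
[0.4063 0.174 ] 1.2 0.0044
[0.5802 0.0522] 21.5 0.0022
[0.4859 0.0658] 241.7 0.0012
[0.3919 0.0801] 116.3 0.0014
```

View pics/pk.png

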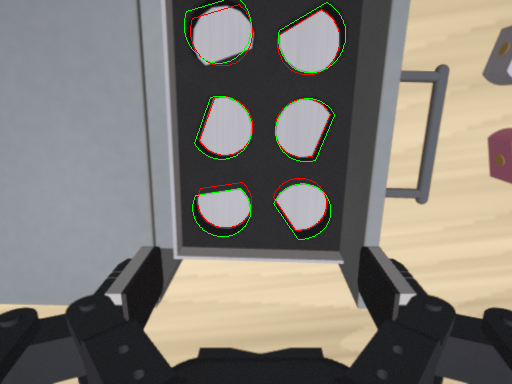

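```bash
cat >> pk.py <<'E'
g=np.array([.5941,.1462])
def fp(c):
    import fit
    x,e=fit_pocket(f,c);return x
print('refit A')
gg=f['color'].astype(np.float32).mean(2)
from scipy.optimize import minimize
box=(188,0,260,75)
G=np.clip((gg[box[1]:box[3],box[0]:box[2]]-40)/130,0,1)
best=[]
for th in np.arange(0,360,10):
    def cost(x):
        m=fillp(proj(f,dee(x,x[2],.0345,.022,.02)),box)&fillp(proj(f,dee(x,x[2],.0345,.022,.049)),box)
        return float(((down(m,box)-G)**2).mean())
    best.append((cost([*g,np.radians(th)]),th))
best.sort();print(best[:3])
x0=[*g,np.radians(best[0][1])]
sim=np.vstack([x0,np.array(x0)+[.004,0,0],np.array(x0)+[0,.004,0],np.array(x0)+[0,0,.1]])
rs=minimize(cost,x0,method='Nelder-Mead',options=dict(initial_simplex=sim));print(rs.x[:2].round(4),np.degrees(rs.x[2]),rs.fun)
print('heads top')
for fn in ('t2','top0'):
  f=dict(np.load(f'/tmp/{fn}.npz'))
  im=f['color'].copy()
  for c in [(.536,-.173),(.556,-.259),(.54,-.364),(.414,-.284),(.425,-.178)]:
    (x,e),box=fit_head(f,c);print(x[:2].round(4),(np.degrees(x[2])%360).round(1),round(e,4))
    cv2.polylines(im,[np.round(proj(f,dee(x,x[2],.032,.02,.045))).astype(int)],True,(0,255,0),1)
  cv2.imwrite(f'pics/hd_{fn}.png',cv2.resize(im[180:280,300:430],None,fx=6,fy=6))
E
python3 pk.py
```

```text
[0.6019 0.1473] 7.7 0.0516
[0.5002 0.1603] 61.4 0.0046
[0.4063 0.174 ] 1.2 0.0044
[0.5802 0.0522] 21.5 0.0022
[0.4859 0.0658] 241.7 0.0012
[0.3919 0.0801] 116.3 0.0014
refit A
[(0.0038509657606482506, np.int64(190)), (0.014437934383749962, np.int64(200)), (0.017951956018805504, np.int64(180))]
[0.5937 0.1459] 191.52793425065803 0.0014979825355112553
heads top
[ 0.5403 -0.1745] 70.0 0.0639
[ 0.5572 -0.2637] 181.6 0.0728
[ 0.5454 -0.3692] 50.0 0.0497
[ 0.4154 -0.2872] 79.4 0.0181
[ 0.4259 -0.1783] 98.0 0.0645
[ 0.5408 -0.1744] 72.7 0.0652
[ 0.557 -0.264] 180.5 0.0758
[ 0.5448 -0.3688] 42.8 0.0496
[ 0.4151 -0.287 ] 77.9 0.0184
[ 0.4259 -0.1776] 97.8 0.056
```

View pics/hd_t2.png

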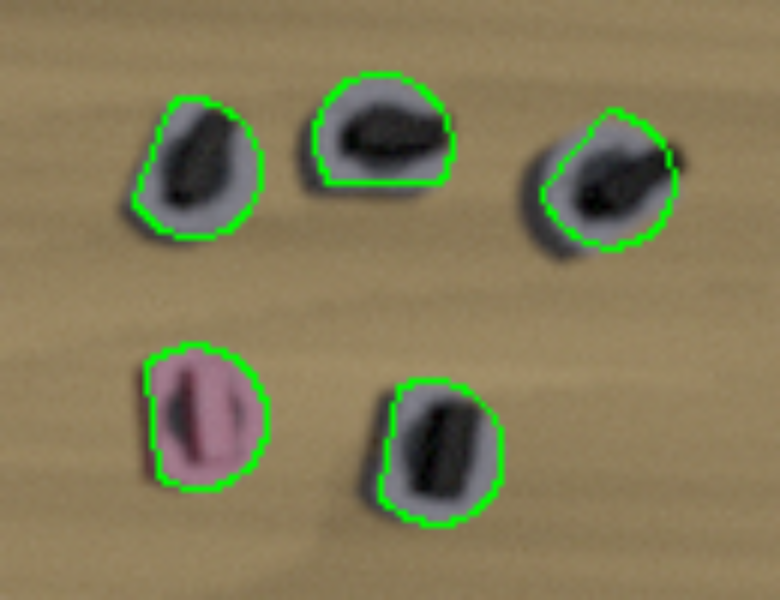

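```bash
cat > plan.py <<'E'
# usage: plan.py x y z yawdeg claw [step_mm]
import sys
from h import *
def rotz(yaw):
    yv=np.array([np.cos(yaw),np.sin(yaw),0]);zv=np.array([0,0,-1.]);xv=np.cross(yv,zv)
    return R.from_matrix(np.stack([xv,yv,zv],1))
def plan(t,yaw,claw,step=45):
    o=r.get_obs();p=o['tcp_pos'].copy();q=R.from_rotvec(o['orientation'])
    y0=np.arctan2(*q.as_matrix()[[1,0],1]); dy=yaw-y0  # no wrap: caller picks direction, within (-180,180] of yaw0
    t=np.array(t);n=int(max(1,np.ceil(np.linalg.norm(t-p)*1000/step-1e-3),np.ceil(abs(dy)/0.14)))
    tilt=np.degrees(np.arccos(-q.as_matrix()[2,2]))
    print('now',p.round(4),'yaw',np.degrees(y0).round(2),'tilt',tilt.round(2),'clk',round(o['clock'],2),'grip',round(o['grip_width'],4),'j',o['joints'].round(2),'F',o['contact_force'].round(1),'err mm',((t-p)*1000).round(1))
    dp=(t-p)/n
    for i in range(n):
        q2=rotz(y0+dy*(i+1)/n)
        s=q.inv().apply(dp)*1000
        d=(q.inv()*q2).as_rotvec()
        print([round(float(v)) if n>1 else round(float(v),1) for v in s]+[round(float(v),3) for v in d]+[claw])
        q=q2
if __name__=='__main__':
    a=[float(v) for v in sys.argv[1:]]
    plan(a[:3],np.radians(a[3]),int(a[4]),*(a[5:6]))
E
python3 plan.py 0.5405 -0.1745 0.22 71 120
```

```text
now [0.4561 0.1174 0.2783] yaw -97.19 tilt 1.71 clk 6.1 grip 0.0853 j [ 0.2   0.12 -0.62  1.95  0.08  1.06 -2.15] F [-0.5 -0.5  0. ] err mm [  84.4 -291.9  -58.3]
[6, 13, 3, -0.015, -0.026, -0.14, 120]
[4, 14, 3, 0.0, 0.0, -0.14, 120]
[2, 14, 3, 0.0, 0.0, -0.14, 120]
[0, 14, 3, 0.0, 0.0, -0.14, 120]
[-2, 14, 3, 0.0, 0.0, -0.14, 120]
[-4, 14, 3, 0.0, 0.0, -0.14, 120]
[-6, 13, 3, 0.0, 0.0, -0.14, 120]
[-8, 12, 3, 0.0, 0.0, -0.14, 120]
[-9, 11, 3, 0.0, 0.0, -0.14, 120]
[-11, 10, 3, 0.0, 0.0, -0.14, 120]
[-12, 8, 3, 0.0, 0.0, -0.14, 120]
[-13, 6, 3, 0.0, 0.0, -0.14, 120]
[-14, 4, 3, 0.0, 0.0, -0.14, 120]
[-14, 2, 3, 0.0, 0.0, -0.14, 120]
[-14, 0, 3, 0.0, 0.0, -0.14, 120]
[-14, -2, 3, 0.0, 0.0, -0.14, 120]
[-14, -4, 3, 0.0, 0.0, -0.14, 120]
[-13, -6, 3, 0.0, 0.0, -0.14, 120]
[-12, -7, 3, 0.0, 0.0, -0.14, 120]
[-11, -9, 3, 0.0, 0.0, -0.14, 120]
[-10, -11, 3, 0.0, 0.0, -0.14, 120]
```

Request:
play_rows:
  increments:
    - [6,13,3,-0.015,-0.026,-0.14,120]
    - [4,14,3,0,0,-0.14,120]
    - [2,14,3,0,0,-0.14,120]
    - [0,14,3,0,0,-0.14,120]
    - [-2,14,3,0,0,-0.14,120]

```text
clock: 6.6
tcp_pos: [0.476, 0.0436, 0.2587]
orientation: [-3.002, -0.923, 0.013]
contact_force: [0.2, 1.1, 0.1]
grip_width: 0.0453
```

Request:
play_rows:
  increments:
    - [-4,14,3,0,0,-0.14,120]
    - [-6,13,3,0,0,-0.14,120]
    - [-8,12,3,0,0,-0.14,120]
    - [-9,11,3,0,0,-0.14,120]
    - [-11,10,3,0,0,-0.14,120]

```text
clock: 7.1
tcp_pos: [0.4962, -0.0351, 0.2375]
orientation: [-2.478, -1.916, 0.025]
contact_force: [-0.6, 0.6, 0.4]
grip_width: 0.0454
```

Request:
play_rows:
  increments:
    - [-12,8,3,0,0,-0.14,120]
    - [-13,6,3,0,0,-0.14,120]
    - [-14,4,3,0,0,-0.14,120]
    - [-14,2,3,0,0,-0.14,120]
    - [-14,0,3,0,0,-0.14,120]

```text
clock: 7.6
tcp_pos: [0.5148, -0.1129, 0.2158]
orientation: [-1.636, -2.654, 0.026]
contact_force: [-0.6, 0.0, -0.3]
grip_width: 0.0452
```

```bash
python3 plan.py 0.5405 -0.1745 0.22 71 120
```

```text
now [ 0.5148 -0.1129  0.2158] yaw 26.7 tilt 1.66 clk 7.6 grip 0.0452 j [ 0.7   0.36 -0.74  1.87  0.28  1.06  0.31] F [-0.6  0.  -0.3] err mm [ 25.7 -61.6   4.2]
[-11, -1, -1, -0.026, -0.013, -0.129, 120]
[-11, -2, -1, 0.0, 0.0, -0.129, 120]
[-11, -4, -1, 0.0, 0.0, -0.129, 120]
[-10, -5, -1, 0.0, 0.0, -0.129, 120]
[-9, -6, -1, 0.0, 0.0, -0.129, 120]
[-8, -7, -1, 0.0, 0.0, -0.129, 120]
```

Request:
play_rows:
  increments:
    - [-11,-1,-1,-0.026,-0.013,-0.13,120]
    - [-11,-2,-1,0,0,-0.13,120]
    - [-11,-4,-1,0,0,-0.13,120]
    - [-10,-5,-1,0,0,-0.13,120]
    - [-8,-5,-1,0,0,-0.12,120]

```text
clock: 8.1
tcp_pos: [0.531, -0.1731, 0.2135]
orientation: [-0.695, -3.052, 0.001]
contact_force: [0.6, -0.6, -0.4]
grip_width: 0.0448
```

Request:
play_rows:
  increments:
    - [0,0,0,0,0,0,120]

```text
clock: 8.2
tcp_pos: [0.5302, -0.1758, 0.2121]
orientation: [-0.699, -3.049, 0.001]
contact_force: [0.5, 1.2, 0.1]
grip_width: 0.0454
```

```bash
python3 plan.py 0.5405 -0.1745 0.22 71 120
cat > look.py <<'E'
import sys
from fit import *
fn=sys.argv[1];x0=float(sys.argv[2]);y0=float(sys.argv[3])
f=grab_frame('wrist');np.savez(f'/tmp/{fn}.npz',**f)
(x,e),box=fit_head(f,(x0,y0))
# alternative flip
im=f['color'].copy()
print('head',x[:2].round(4),(np.degrees(x[2])%360).round(2),'e',round(e,4),'box',box)
for z in (0,.045): cv2.polylines(im,[np.round(proj(f,dee(x,x[2],.032,.02,z))).astype(int)],True,(0,255,0),1)
cv2.imwrite(f'pics/{fn}.png',im)
print(r.get_obs()['tcp_pos'].round(4))
E
python3 look.py w3 0.5405 -0.1745
```

```text
now [ 0.5302 -0.1758  0.2121] yaw 64.17 tilt 0.76 clk 8.2 grip 0.0454 j [ 0.87  0.44 -0.85  1.8   0.37  1.08  1.  ] F [0.5 1.2 0.1] err mm [10.3  1.3  7.9]
[-8.6, 5.6, -8.0, -0.003, -0.013, -0.119, 120]
head [ 0.5369 -0.1767] 67.95 e 0.089 box (208, 124, 329, 252)
[ 0.5298 -0.175   0.212 ]
```

View pics/w3.png

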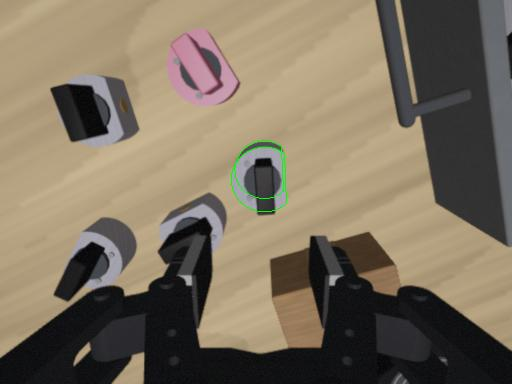

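Run:
```python
from fit import *
f=dict(np.load('/tmp/w3.npz'));C=f['color'][120:260,200:340]
H=C.astype(float);sat=H[...,2]-H[...,0];V=H.mean(2)
m=np.dstack([(sat<=25)*255,(V<75)*255,(V<60)*255]).astype(np.uint8)
cv2.imwrite('pics/m3.png',np.hstack([cv2.resize(C,None,fx=2.8,fy=2.8),cv2.resize(m,None,fx=2.8,fy=2.8,interpolation=0)]))
print(C[60,60],C[75,64],C[50,80],C[10,10],C[30,50],sat[::20,::20].astype(int))
```

```text
[61 62 64] [59 58 61] [174 163 164] [131 164 184] [149 140 141] [[ 53  53  54  53  53  51  51]
 [ 53  53  53  49  52  53  52]
 [ 53  52  -9   2  -9  52  52]
 [ 52  53 -11   3  -7  52  54]
 [  3  39  -1   1 -10  53  53]
 [  0  -6  53  54  53  53  51]
 [  1  -3  54  53  51  53   1]]
```

View pics/m3.png

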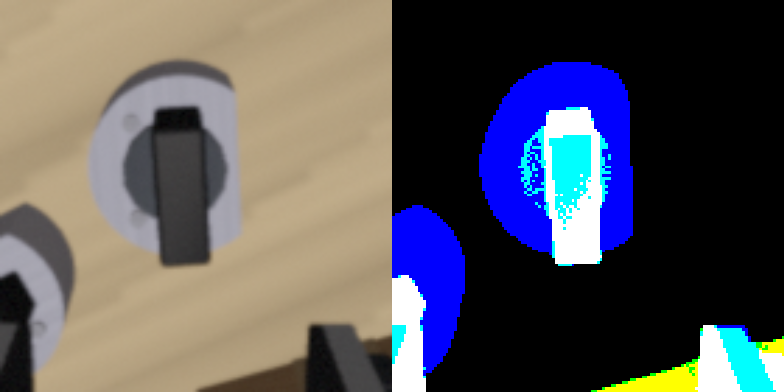

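```bash
python3 - <<'E'
s=open('fit.py').read()
s=s.replace("    wood=(sat>25)\n","""    wood=(sat>25)
    n,l=cv2.connectedComponents((~wood).astype(np.uint8))
    pc=proj(f,np.array([[c[0],c[1],z0+.045]]))[0].round().astype(int)
    lab=l[pc[1]-box[1],pc[0]-box[0]]
    wood=(l!=lab)
""").replace("float(t1+0.3*t2)","float(t1+0.02*t2)")
open('fit.py','w').write(s)
l=open('look.py').read()
l=l.replace("f=grab_frame('wrist');np.savez(f'/tmp/{fn}.npz',**f)","f=dict(np.load(f'/tmp/{fn}.npz')) if len(sys.argv)>4 else grab_frame('wrist');np.savez(f'/tmp/{fn}.npz',**f)")
l=l.replace("cv2.imwrite(f'pics/{fn}.png',im)","cv2.imwrite(f'pics/{fn}.png',im);cv2.imwrite(f'pics/{fn}c.png',cv2.resize(im[box[1]:box[3],box[0]:box[2]],None,fx=4,fy=4))")
open('look.py','w').write(l)
E
python3 look.py w3 0.5405 -0.1745 old
```

```text
head [ 0.5369 -0.1766] 67.23 e 0.0051 box (208, 124, 329, 252)
[ 0.5298 -0.175   0.212 ]
```

View pics/w3c.png

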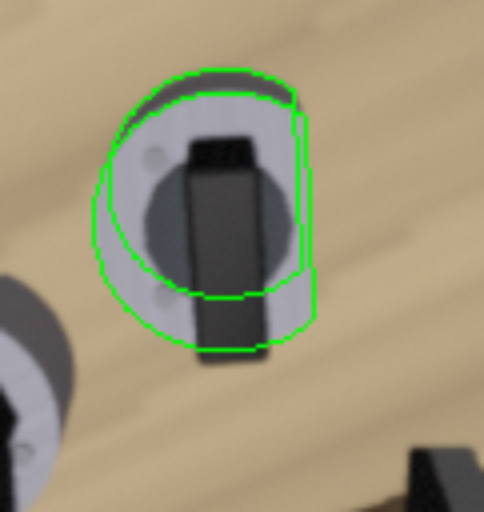

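Head 1, grey with a black bar at wrist (263,180), fits at (0.537,-0.1766) with its flat at 67°. I'll descend and grasp it.

```bash
python3 plan.py 0.537 -0.1765 0.13 67.2 120 60
```

```text
now [ 0.5298 -0.175   0.212 ] yaw 64.02 tilt 0.8 clk 8.25 grip 0.0452 j [ 0.87  0.44 -0.85  1.81  0.37  1.08  1.  ] F [-1.2  0.1 -0.3] err mm [  7.2  -1.5 -82. ]
[-4, 1, 41, -0.003, -0.014, -0.028, 120]
[-4, 1, 41, 0.0, 0.0, -0.028, 120]
```

Request:
play_rows:
  increments:
    - [-4,1,30,-0.003,-0.014,-0.028,120]
    - [-4,1,30,0,0,-0.028,120]
    - [0,0,20,0,0,0,120]
    - [0,0,0,0,0,0,120]

```text
clock: 8.65
tcp_pos: [0.5358, -0.1764, 0.1285]
orientation: [-0.64, -3.075, 0.001]
contact_force: [-0.2, 0.1, 0.5]
grip_width: 0.0451
```

```bash
python3 plan.py 0.537 -0.1765 0.05 67.2 120 60
```

```text
now [ 0.5358 -0.1764  0.1285] yaw 66.49 tilt 0.05 clk 8.65 grip 0.0451 j [ 0.81  0.54 -0.79  1.88  0.48  0.93  0.95] F [-0.2  0.1  0.5] err mm [  1.2  -0.1 -78.5]
[-1, 0, 39, -0.001, -0.001, -0.006, 120]
[-1, 0, 39, 0.0, 0.0, -0.006, 120]
```

Request:
play_rows:
  increments:
    - [-1,0,25,0,0,-0.006,120]
    - [-1,0,25,0,0,-0.006,120]
    - [0,0,20,0,0,0,120]
    - [0,0,0,0,0,0,120]

```text
clock: 9.05
tcp_pos: [0.5385, -0.1766, 0.0596]
orientation: [0.634, 3.075, -0.002]
contact_force: [-0.2, -0.3, 0.6]
grip_width: 0.0454
```

```bash
python3 plan.py 0.537 -0.1765 0.05 67.2 120 60
```

```text
now [ 0.5385 -0.1766  0.0596] yaw 66.69 tilt 0.11 clk 9.05 grip 0.0454 j [ 0.76  0.63 -0.73  1.91  0.58  0.81  0.88] F [-0.2 -0.3  0.6] err mm [-1.5  0.1 -9.6]
[1.4, -0.5, 9.6, -0.001, 0.002, -0.009, 120]
```

Request:
play_rows:
  increments:
    - [1.5,-0.5,9,0,0,-0.01,120]
    - [0,0,0,0,0,0,120]
    - [0,0,0,0,0,0,255]
    - [0,0,0,0,0,0,255]
    - [0,0,0,0,0,0,255]
  force: 60

```text
clock: 9.55
tcp_pos: [0.5391, -0.1766, 0.0547]
orientation: [0.621, 3.072, -0.003]
contact_force: [0.1, -0.1, -1.9]
grip_width: 0.0152
```

```bash
python3 plan.py 0.5 0.16 0.2 61.4 255
```

```text
now [ 0.5391 -0.1766  0.0547] yaw 67.14 tilt 0.42 clk 9.55 grip 0.0152 j [ 0.75  0.64 -0.72  1.92  0.59  0.8   0.88] F [ 0.1 -0.1 -1.9] err mm [-39.1 336.6 145.3]
[18, 33, -16, -0.001, 0.007, 0.011, 255]
[19, 33, -16, 0.0, 0.0, 0.011, 255]
[19, 32, -16, 0.0, 0.0, 0.011, 255]
[20, 32, -16, 0.0, 0.0, 0.011, 255]
[20, 32, -16, 0.0, 0.0, 0.011, 255]
[20, 32, -16, 0.0, 0.0, 0.011, 255]
[21, 31, -16, 0.0, 0.0, 0.011, 255]
[21, 31, -16, 0.0, 0.0, 0.011, 255]
[21, 31, -16, 0.0, 0.0, 0.011, 255]
```

Request:
play_rows:
  increments:
    - [0,0,-20,0,0,0,255]
    - [0,0,-35,0,0,0,255]
    - [0,0,-45,0,0,0,255]
    - [18,30,-40,0,0,0.01,255]
    - [18,30,-20,0,0,0.01,255]

```text
clock: 10.05
tcp_pos: [0.5253, -0.1128, 0.213]
orientation: [-0.669, -3.066, 0.004]
contact_force: [0.3, 1.5, -2.7]
grip_width: 0.0148
```

```bash
python3 plan.py 0.5 0.16 0.22 61.4 255
```

```text
now [ 0.5253 -0.1128  0.213 ] yaw 65.38 tilt 0.25 clk 10.05 grip 0.0148 j [ 0.8   0.4  -0.88  1.86  0.36  1.05  0.92] F [ 0.3  1.5 -2.7] err mm [-25.3 272.8   7. ]
[20, 34, -1, -0.003, -0.003, 0.01, 255]
[20, 34, -1, 0.0, 0.0, 0.01, 255]
[20, 34, -1, 0.0, 0.0, 0.01, 255]
[21, 33, -1, 0.0, 0.0, 0.01, 255]
[21, 33, -1, 0.0, 0.0, 0.01, 255]
[21, 33, -1, 0.0, 0.0, 0.01, 255]
[22, 33, -1, 0.0, 0.0, 0.01, 255]
```

Request:
play_rows:
  increments:
    - [20,34,-1,0,0,0.01,255]
    - [20,34,-1,0,0,0.01,255]
    - [20,34,-1,0,0,0.01,255]
    - [20,33,-1,0,0,0.01,255]
    - [0,0,0,0,0,0,255]

```text
clock: 10.55
tcp_pos: [0.5104, 0.0536, 0.2221]
orientation: [0.728, 3.051, -0.002]
contact_force: [0.5, 0.4, -3.5]
grip_width: 0.0155
```

Request:
play_rows:
  increments:
    - [0,0,0,0,0,0,255]
    - [0,0,0,0,0,0,255]

```text
clock: 10.75
tcp_pos: [0.5096, 0.0539, 0.2219]
orientation: [0.724, 3.052, -0.004]
contact_force: [-0.4, -0.8, -3.2]
grip_width: 0.015
```

```bash
python3 - <<'E'
from h import *
f=save('wrist','w4.png');np.savez('/tmp/w4.npz',**f);print(r.get_obs()['tcp_pos'])
E
python3 plan.py 0.5 0.16 0.22 61.4 255
```

```text
[0.50960622 0.05320228 0.22177941]
now [0.5096 0.0532 0.2218] yaw 63.24 tilt 0.3 clk 10.8 grip 0.0155 j [ 0.54  0.35 -0.93  1.91  0.33  1.04  0.57] F [ 0.1  0.  -3.6] err mm [ -9.6 106.8  -1.8]
[19, 30, 0, -0.002, 0.005, 0.011, 255]
[19, 30, 1, 0.0, 0.0, 0.011, 255]
[20, 30, 1, 0.0, 0.0, 0.011, 255]
```

View pics/w4.png

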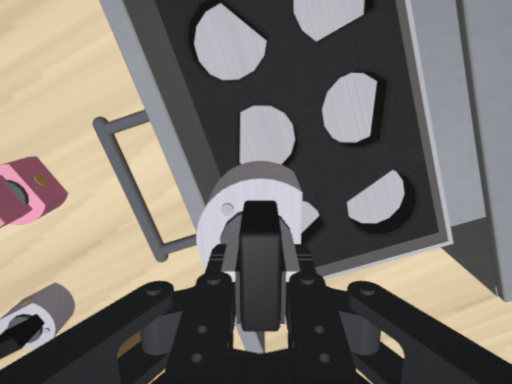

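```bash
cat > pk2.py <<'E'
import sys
from fit import *
# pocket fit near given pose with theta init
def fitp(f,c,th,rad=.042):
    g=f['color'].astype(np.float32).mean(2)
    box=getbox(proj(f,dee(c,0,rad,rad-1e-4,.03)),0)
    G=np.clip((g[box[1]:box[3],box[0]:box[2]]-45)/115,0,1)
    W=fillp(proj(f,dee(c,0,rad,rad-1e-4,.035)),box);W=down(W,box)
    def cost(x):
        m=fillp(proj(f,dee(x,x[2],.0345,.022,.02)),box)&fillp(proj(f,dee(x,x[2],.0345,.022,.049)),box)
        return float((W*(down(m,box)-G)**2).sum()/W.sum())
    x0=np.array([c[0],c[1],th])
    for sc in (.005,.002):
        sim=np.vstack([x0,x0+[sc,0,0],x0+[0,sc,0],x0+[0,0,sc*20]])
        rs=minimize(cost,x0,method='Nelder-Mead',options=dict(initial_simplex=sim));x0=rs.x
    return x0,rs.fun
PK=dict(A=(.5937,.1459,191.5),B=(.5002,.1603,61.4),C=(.4063,.174,1.2-81.6+81.6),D=(.5802,.0522,21.5),E=(.4859,.0658,241.7),F=(.3919,.0801,116.3))
if __name__=='__main__':
    f=dict(np.load(f'/tmp/{sys.argv[1]}.npz'));im=f['color'].copy()
    for k in sys.argv[2]:
        p=PK[k];x,e=fitp(f,p[:2],np.radians(p[2]))
        print(k,x[:2].round(4),(np.degrees(x[2])%360).round(1),round(e,4),'diff mm',((x[:2]-p[:2])*1000).round(1))
        for z in (.02,.049): cv2.polylines(im,[np.round(proj(f,dee(x,x[2],.0345,.022,z))).astype(int)],True,(0,255,0),1)
    cv2.imwrite('pics/pk_%s.png'%sys.argv[1],im)
E
python3 pk2.py w2 ABCDEF; python3 pk2.py w4 ABF
```

```text
A [0.5937 0.1459] 191.4 0.0013 diff mm [-0.  0.]
B [0.5002 0.1602] 61.8 0.0015 diff mm [ 0.  -0.1]
C [0.4062 0.174 ] 1.7 0.0015 diff mm [-0.1 -0. ]
D [0.5802 0.0522] 21.4 0.0017 diff mm [-0. -0.]
E [0.4859 0.0658] 241.8 0.0016 diff mm [0. 0.]
F [0.3919 0.0801] 116.3 0.0016 diff mm [-0.  0.]
A [0.5935 0.145 ] 191.7 0.0016 diff mm [-0.2 -0.9]
B [0.5001 0.1594] 61.5 0.0019 diff mm [-0.1 -0.9]
F [0.3919 0.0795] 116.4 0.002 diff mm [ 0.  -0.6]
```

View pics/pk_w4.png

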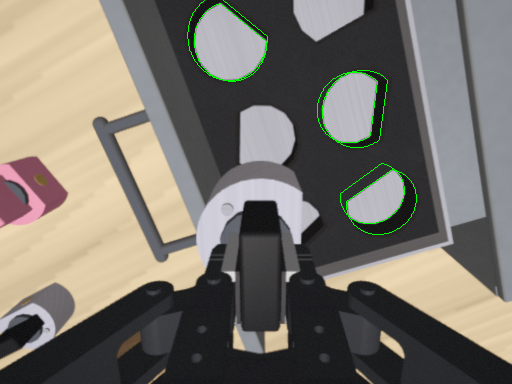

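```bash
python3 plan.py 0.5019 0.1588 0.2 61.6 255
```

```text
now [0.5096 0.0532 0.2218] yaw 63.24 tilt 0.3 clk 10.8 grip 0.0155 j [ 0.54  0.35 -0.93  1.91  0.33  1.04  0.57] F [ 0.1  0.  -3.6] err mm [ -7.7 105.6 -21.8]
[18, 30, 7, -0.002, 0.005, 0.01, 255]
[18, 30, 7, 0.0, 0.0, 0.01, 255]
[19, 30, 7, 0.0, 0.0, 0.01, 255]
```

Request:
play_rows:
  increments:
    - [18,30,2,0,0.005,0.01,255]
    - [18,30,5,0,0,0.01,255]
    - [14,22,8,0,0,0.01,255]
    - [0,0,20,0,0,0,255]
    - [0,0,0,0,0,0,255]

```text
clock: 11.3
tcp_pos: [0.5055, 0.143, 0.1843]
orientation: [-0.799, -3.037, 0.008]
contact_force: [0.3, -0.5, -3.7]
grip_width: 0.0154
```

```bash
python3 plan.py 0.5019 0.1588 0.13 61.6 255 60
```

```text
now [0.5055 0.143  0.1843] yaw 60.51 tilt 0.29 clk 11.3 grip 0.0154 j [ 0.33  0.43 -0.91  1.91  0.4   1.    0.3 ] F [ 0.3 -0.5 -3.7] err mm [ -3.6  15.8 -54.3]
[10.9, 12.3, 54.2, -0.005, 0.0, -0.019, 255]
```

Request:
play_rows:
  increments:
    - [10,11,10,-0.005,0,-0.019,255]
    - [0,0,20,0,0,0,255]
    - [0,0,15,0,0,0,255]
    - [0,0,0,0,0,0,255]

```text
clock: 11.7
tcp_pos: [0.5039, 0.1567, 0.1383]
orientation: [0.775, 3.042, 0.003]
contact_force: [-0.7, 0.3, -2.3]
grip_width: 0.0153
```

```bash
python3 plan.py 0.5019 0.1588 0.12 61.6 255 60
```

```text
now [0.5039 0.1567 0.1383] yaw 61.4 tilt 0.15 clk 11.7 grip 0.0153 j [ 0.27  0.49 -0.87  1.95  0.47  0.91  0.23] F [-0.7  0.3 -2.3] err mm [ -2.    2.1 -18.3]
[2.8, 0.8, 18.3, 0.002, 0.002, -0.003, 255]
```

Request:
play_rows:
  increments:
    - [3,1,8,0,0,-0.004,255]
    - [0,0,8,0,0,0,255]
    - [0,0,0,0,0,0,255]

```text
clock: 12.0
tcp_pos: [0.5024, 0.1592, 0.1221]
orientation: [0.77, 3.043, 0.004]
contact_force: [0.7, 0.1, -2.6]
grip_width: 0.0152
```

```bash
python3 plan.py 0.5019 0.1588 0.1 61.6 255 60
python3 - <<'E'
from h import *
f=save('wrist','w5.png')
E
```

```text
now [0.5024 0.1592 0.1221] yaw 61.59 tilt 0.23 clk 12.0 grip 0.0152 j [ 0.25  0.51 -0.86  1.97  0.5   0.88  0.21] F [ 0.7  0.1 -2.6] err mm [ -0.5  -0.4 -22.1]
[0.3, -0.6, 22.1, 0.003, 0.002, -0.0, 255]
```

View pics/w5.png

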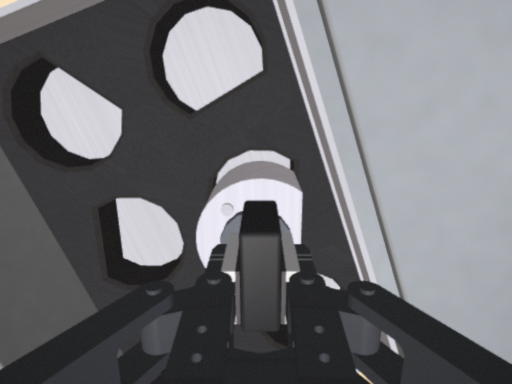

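Request:
play_rows:
  increments:
    - [0,-0.5,10,0,0,0,255]
    - [0,0,10,0,0,0,255]
    - [0,0,8,0,0,0,255]
    - [0,0,0,0,0,0,255]

```text
clock: 12.45
tcp_pos: [0.5029, 0.1591, 0.0929]
orientation: [0.77, 3.041, 0.005]
contact_force: [0.6, 0.4, -3.6]
grip_width: 0.0151
```

```bash
python3 plan.py 0.5019 0.1588 0.075 61.6 255 60
```

```text
now [0.5029 0.1591 0.0929] yaw 61.57 tilt 0.32 clk 12.45 grip 0.0151 j [ 0.22  0.55 -0.82  1.99  0.55  0.83  0.17] F [ 0.6  0.4 -3.6] err mm [ -1.   -0.3 -17.9]
[0.8, -0.8, 17.9, 0.004, 0.004, -0.001, 255]
```

Already 14 mm into the pocket with no contact. I'll continue down.

Request:
play_rows:
  increments:
    - [0.5,-0.5,7,0,0,0,255]
    - [0,0,7,0,0,0,255]
    - [0,0,4,0,0,0,255]
    - [0,0,0,0,0,0,255]

```text
clock: 12.85
tcp_pos: [0.5031, 0.16, 0.0744]
orientation: [0.77, 3.04, 0.007]
contact_force: [-2.8, 0.1, 5.5]
grip_width: 0.0149
```

```bash
python3 plan.py 0.5019 0.1588 0.075 61.6 255 60
```

```text
now [0.5031 0.16   0.0744] yaw 61.58 tilt 0.42 clk 12.85 grip 0.0149 j [ 0.2   0.58 -0.8   2.    0.58  0.8   0.14] F [-2.8  0.1  5.5] err mm [-1.2 -1.2  0.6]
[0.5, -1.6, -0.6, 0.006, 0.005, -0.0, 255]
```

Request:
play_rows:
  increments:
    - [0,0,0,0,0,0,150]
    - [0,0,0,0,0,0,150]
    - [0,0,-15,0,0,0,150]
    - [0,0,-40,0,0,0,150]
    - [0,0,-45,0,0,0,150]

```text
clock: 13.35
tcp_pos: [0.5, 0.1589, 0.1742]
orientation: [-0.768, -3.044, -0.002]
contact_force: [1.2, 0.0, 0.0]
grip_width: 0.0351
```

```bash
python3 plan.py 0.55 -0.255 0.215 1 120
python3 - <<'E'
from h import *
f=save('wrist','w6.png')
E
```

```text
now [0.5    0.1589 0.1742] yaw 61.67 tilt 0.13 clk 13.35 grip 0.0351 j [ 0.3   0.44 -0.91  1.92  0.42  0.98  0.27] F [1.2 0.  0. ] err mm [  50.  -413.9   40.8]
[-24, -34, -4, 0.001, -0.002, 0.106, 120]
[-28, -31, -4, 0.0, 0.0, 0.106, 120]
[-31, -28, -4, 0.0, 0.0, 0.106, 120]
[-33, -25, -4, 0.0, 0.0, 0.106, 120]
[-36, -21, -4, 0.0, 0.0, 0.106, 120]
[-38, -17, -4, 0.0, 0.0, 0.106, 120]
[-40, -13, -4, 0.0, 0.0, 0.106, 120]
[-41, -9, -4, 0.0, 0.0, 0.106, 120]
[-41, -5, -4, 0.0, 0.0, 0.106, 120]
[-42, 0, -4, 0.0, 0.0, 0.106, 120]
```

View pics/w6.png

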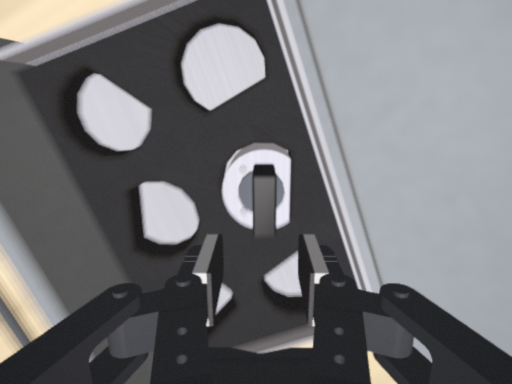

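Head 1 is seated in pocket B at px (257,190), with its flat matching. Next is head 2.

Request:
play_rows:
  increments:
    - [-24,-34,-8,0,0,0.106,120]
    - [-28,-31,-8,0,0,0.106,120]
    - [-31,-28,-6,0,0,0.106,120]
    - [-33,-25,-2,0,0,0.106,120]
    - [-36,-21,-2,0,0,0.106,120]

```text
clock: 13.9
tcp_pos: [0.5324, -0.042, 0.2189]
orientation: [1.535, 2.721, 0.033]
contact_force: [0.9, -0.6, -0.0]
grip_width: 0.0452
```

Request:
play_rows:
  increments:
    - [-38,-17,-2,0,0,0.106,120]
    - [-40,-13,-1,0,0,0.106,120]
    - [-41,-9,0,0,0,0.106,120]
    - [-41,-5,0,0,0,0.106,120]
    - [0,0,0,0,0,0,120]

```text
clock: 14.4
tcp_pos: [0.5515, -0.2222, 0.2284]
orientation: [2.103, 2.303, 0.042]
contact_force: [0.3, -0.3, -0.9]
grip_width: 0.0453
```

```bash
python3 plan.py 0.55 -0.255 0.215 1 120; python3 look.py w7 0.557 -0.262
```

```text
now [ 0.5515 -0.2222  0.2284] yaw 5.2 tilt 2.0 clk 14.4 grip 0.0453 j [ 0.76  0.4  -0.62  1.75  0.25  1.04  0.16] F [ 0.3 -0.3 -0.9] err mm [ -1.5 -32.8 -13.4]
[-32.5, -4.9, 13.2, 0.035, -0.003, 0.073, 120]
head [ 0.5528 -0.266 ] 181.45 e 0.0066 box (202, 147, 314, 272)
[ 0.5519 -0.2186  0.2287]
```

View pics/w7.png

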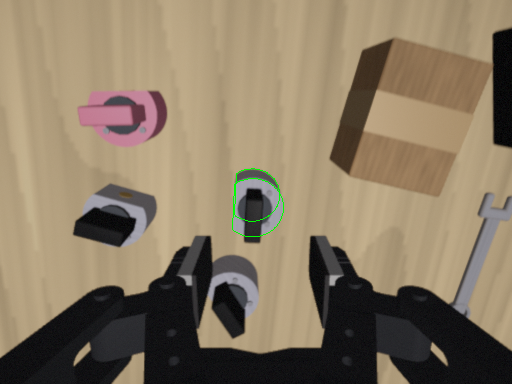

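Request:
play_rows:
  increments:
    - [-25,0,15,0.035,0,0.04,120]
    - [-20,0,25,0,0,0.025,120]
    - [0,0,15,0,0,0,120]
    - [0,0,0,0,0,0,120]
    - [0,0,0,0,0,0,120]

```text
clock: 14.95
tcp_pos: [0.559, -0.2564, 0.1773]
orientation: [-2.174, -2.267, -0.014]
contact_force: [0.1, 0.4, 0.4]
grip_width: 0.0454
```

```bash
python3 plan.py 0.5528 -0.266 0.13 1.45 120 60; python3 look.py w8 0.5528 -0.266
```

```text
now [ 0.559  -0.2564  0.1773] yaw 2.4 tilt 0.52 clk 14.95 grip 0.0454 j [ 0.76  0.49 -0.57  1.73  0.3   1.    0.12] F [0.1 0.4 0.4] err mm [ -6.2  -9.6 -47.3]
[-9.6, -6.9, 47.2, 0.006, -0.007, 0.017, 120]
head [ 0.5528 -0.2662] 181.71 e 0.0055 box (184, 126, 320, 269)
[ 0.5591 -0.256   0.1775]
```

Request:
play_rows:
  increments:
    - [-10,-6,15,0.006,-0.007,0.014,120]
    - [0,0,25,0,0,0,120]
    - [0,0,15,0,0,0,120]
    - [0,0,0,0,0,0,120]

```text
clock: 15.4
tcp_pos: [0.5545, -0.2655, 0.1225]
orientation: [2.183, 2.251, 0.001]
contact_force: [-0.4, 0.4, -0.3]
grip_width: 0.0457
```

```bash
python3 plan.py 0.5528 -0.266 0.05 1.5 120 90
```

```text
now [ 0.5545 -0.2655  0.1225] yaw 1.76 tilt 0.3 clk 15.4 grip 0.0457 j [ 0.74  0.55 -0.54  1.77  0.35  0.9   0.08] F [-0.4  0.4 -0.3] err mm [ -1.7  -0.5 -72.5]
[-0.2, -2.0, 72.5, 0.004, 0.004, 0.004, 120]
```

Request:
play_rows:
  increments:
    - [0,-2,20,0.004,0.004,0.004,120]
    - [0,0,25,0,0,0,120]
    - [0,0,20,0,0,0,120]
    - [0,0,0,0,0,0,120]

```text
clock: 15.8
tcp_pos: [0.5542, -0.2665, 0.0583]
orientation: [2.19, 2.248, 0.002]
contact_force: [-0.9, 0.0, -0.4]
grip_width: 0.0457
```

```bash
python3 plan.py 0.5528 -0.266 0.05 1.5 120 90
```

```text
now [ 0.5542 -0.2665  0.0583] yaw 1.52 tilt 0.2 clk 15.8 grip 0.0457 j [ 0.71  0.63 -0.5   1.81  0.41  0.8   0.04] F [-0.9  0.  -0.4] err mm [-1.4  0.5 -8.3]
[0.5, -1.4, 8.3, 0.003, 0.002, 0.0, 120]
```

Request:
play_rows:
  increments:
    - [0.5,-1.5,8,0.003,0.002,0,120]
    - [0,0,0,0,0,0,120]
    - [0,0,0,0,0,0,255]
    - [0,0,0,0,0,0,255]
    - [0,0,0,0,0,0,255]

```text
clock: 16.3
tcp_pos: [0.555, -0.2668, 0.0539]
orientation: [2.189, 2.247, 0.003]
contact_force: [-0.3, 0.3, -3.1]
grip_width: 0.0151
```

```bash
python3 plan.py 0.57 0.05 0.215 11.5 255
```

```text
now [ 0.555  -0.2668  0.0539] yaw 1.5 tilt 0.28 clk 16.3 grip 0.0151 j [ 0.71  0.64 -0.49  1.81  0.41  0.79  0.03] F [-0.3  0.3 -3.1] err mm [ 15.  316.8 161.1]
[40, 3, -20, 0.004, 0.002, -0.022, 255]
[39, 4, -20, 0.0, 0.0, -0.022, 255]
[39, 5, -20, 0.0, 0.0, -0.022, 255]
[39, 5, -20, 0.0, 0.0, -0.022, 255]
[39, 6, -20, 0.0, 0.0, -0.022, 255]
[39, 7, -20, 0.0, 0.0, -0.022, 255]
[39, 8, -20, 0.0, 0.0, -0.022, 255]
[39, 9, -20, 0.0, 0.0, -0.022, 255]
```

Request:
play_rows:
  increments:
    - [0,0,-20,0,0,0,255]
    - [0,0,-40,0,0,0,255]
    - [10,0,-45,0,0,0,255]
    - [30,4,-40,0,0,-0.02,255]
    - [38,4,-10,0,0,-0.02,255]

```text
clock: 16.8
tcp_pos: [0.5559, -0.1931, 0.2109]
orientation: [-2.157, -2.282, 0.005]
contact_force: [1.7, 1.5, -2.3]
grip_width: 0.0149
```

```bash
python3 plan.py 0.5938 0.1447 0.215 11.5 255 40
```

```text
now [ 0.5559 -0.1931  0.2109] yaw 3.23 tilt 0.21 clk 16.8 grip 0.0149 j [ 0.69  0.42 -0.61  1.76  0.27  1.05  0.05] F [ 1.7  1.5 -2.3] err mm [ 37.9 337.8   4.1]
[37, 6, -1, -0.004, 0.001, -0.016, 255]
[37, 7, 0, 0.0, 0.0, -0.016, 255]
[37, 8, 0, 0.0, 0.0, -0.016, 255]
[37, 8, 0, 0.0, 0.0, -0.016, 255]
[37, 9, 0, 0.0, 0.0, -0.016, 255]
[37, 9, 0, 0.0, 0.0, -0.016, 255]
[36, 10, 0, 0.0, 0.0, -0.016, 255]
[36, 10, 0, 0.0, 0.0, -0.016, 255]
[36, 11, 0, 0.0, 0.0, -0.016, 255]
```

Request:
play_rows:
  increments:
    - [37,6,0,0,0,-0.016,255]
    - [37,7,0,0,0,-0.016,255]
    - [37,8,0,0,0,-0.016,255]
    - [37,8,0,0,0,-0.016,255]
    - [37,9,0,0,0,-0.016,255]

```text
clock: 17.3
tcp_pos: [0.5776, -0.0002, 0.2148]
orientation: [2.062, 2.363, -0.004]
contact_force: [0.8, 0.1, -2.8]
grip_width: 0.0151
```

Request:
play_rows:
  increments:
    - [37,9,0,0,0,-0.016,255]
    - [35,10,0,0,0,-0.016,255]
    - [28,10,0,0,0,-0.016,255]
    - [10,2,0,0,0,-0.016,255]
    - [0,0,0,0,0,0,255]

```text
clock: 17.8
tcp_pos: [0.5888, 0.125, 0.2147]
orientation: [1.971, 2.442, -0.002]
contact_force: [-0.2, -0.5, -3.4]
grip_width: 0.015
```

```bash
python3 plan.py 0.5938 0.1447 0.14 11.5 255 90
```

```text
now [0.5888 0.125  0.2147] yaw 12.19 tilt 0.21 clk 17.8 grip 0.015 j [ 0.22  0.46 -0.71  1.72  0.34  1.08 -0.39] F [-0.2 -0.5 -3.4] err mm [  5.   19.7 -74.7]
[18.4, 8.9, 74.6, 0.001, 0.003, 0.012, 255]
```

Request:
play_rows:
  increments:
    - [18,9,5,0,0.003,0.012,255]
    - [0,0,25,0,0,0,255]
    - [0,0,25,0,0,0,255]
    - [0,0,10,0,0,0,255]
    - [0,0,0,0,0,0,255]

```text
clock: 18.3
tcp_pos: [0.5951, 0.1357, 0.148]
orientation: [1.997, 2.418, -0.005]
contact_force: [-0.8, 0.2, -2.5]
grip_width: 0.015
```

```bash
python3 plan.py 0.5938 0.1447 0.12 11.5 255 90
```

```text
now [0.5951 0.1357 0.148 ] yaw 10.9 tilt 0.37 clk 18.3 grip 0.015 j [ 0.16  0.55 -0.67  1.76  0.41  0.98 -0.48] F [-0.8  0.2 -2.5] err mm [ -1.3   9.  -28. ]
[9.3, 0.4, 27.9, 0.001, 0.006, -0.01, 255]
```

Request:
play_rows:
  increments:
    - [9.5,0.5,3,0,0.006,-0.01,255]
    - [0,0,12,0,0,0,255]
    - [0,0,8,0,0,0,255]
    - [0,0,0,0,0,0,255]

```text
clock: 18.7
tcp_pos: [0.5955, 0.1441, 0.1257]
orientation: [1.989, 2.428, 0.004]
contact_force: [-0.3, -0.4, -1.7]
grip_width: 0.0152
```

```bash
python3 plan.py 0.5938 0.1447 0.1 11.5 255 90;  python3 - <<'E'
from h import *
f=save('wrist','w9.png')
E
```

```text
now [0.5955 0.1441 0.1257] yaw 11.34 tilt 0.24 clk 18.7 grip 0.0152 j [ 0.14  0.58 -0.66  1.77  0.43  0.94 -0.5 ] F [-0.3 -0.4 -1.7] err mm [ -1.7   0.6 -25.7]
[0.9, -1.6, 25.7, 0.004, 0.001, -0.003, 255]
```

View pics/w9.png

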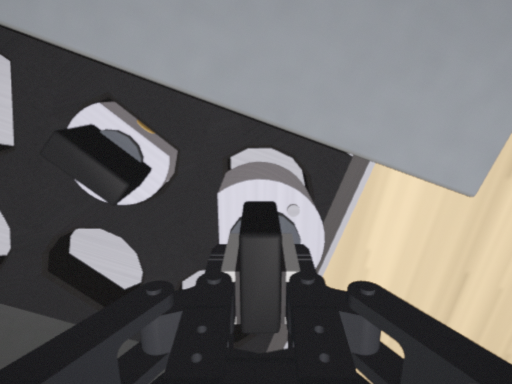

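Request:
play_rows:
  increments:
    - [1,-1.6,8,0.003,0,-0.003,255]
    - [0,0,10,0,0,0,255]
    - [0,0,8,0,0,0,255]
    - [0,0,0,0,0,0,255]

```text
clock: 19.15
tcp_pos: [0.5943, 0.1449, 0.0985]
orientation: [1.986, 2.431, 0.002]
contact_force: [-0.0, 0.2, -2.4]
grip_width: 0.015
```

```bash
python3 plan.py 0.5938 0.1447 0.074 11.5 255 90
```

```text
now [0.5943 0.1449 0.0985] yaw 11.52 tilt 0.15 clk 19.15 grip 0.015 j [ 0.13  0.61 -0.64  1.79  0.46  0.89 -0.52] F [-0.   0.2 -2.4] err mm [ -0.5  -0.2 -24.5]
[-0.1, -0.6, 24.5, 0.002, 0.001, 0.0, 255]
```

Request:
play_rows:
  increments:
    - [0,-0.5,8,0,0,0,255]
    - [0,0,8,0,0,0,255]
    - [0,0,7,0,0,0,255]
    - [0,0,3,0,0,0,255]
    - [0,0,0,0,0,0,255]

```text
clock: 19.65
tcp_pos: [0.5944, 0.1471, 0.0735]
orientation: [1.985, 2.432, 0.005]
contact_force: [1.1, 0.0, -3.1]
grip_width: 0.0151
```

```bash
python3 plan.py 0.5938 0.1447 0.074 11.5 255 90
```

```text
now [0.5944 0.1471 0.0735] yaw 11.55 tilt 0.26 clk 19.65 grip 0.0151 j [ 0.11  0.64 -0.62  1.8   0.48  0.85 -0.54] F [ 1.1  0.  -3.1] err mm [-0.6 -2.4  0.5]
[-2.2, -1.1, -0.5, 0.004, 0.0, 0.001, 255]
```

Request:
play_rows:
  increments:
    - [-2,-0.5,2,0,0,0,255]
    - [0,0,1,0,0,0,255]
    - [0,0,0,0,0,0,255]

```text
clock: 19.95
tcp_pos: [0.5947, 0.1471, 0.0733]
orientation: [1.983, 2.432, 0.008]
contact_force: [0.3, -1.3, -2.9]
grip_width: 0.0153
```

Request:
play_rows:
  increments:
    - [-2,-0.5,4,0,0,0,255]
    - [0,0,4,0,0,0,255]
    - [0,0,0,0,0,0,255]

```text
clock: 20.25
tcp_pos: [0.5957, 0.1507, 0.0742]
orientation: [1.979, 2.432, 0.017]
contact_force: [0.6, 0.3, -3.2]
grip_width: 0.0152
```

```bash
python3 plan.py 0.5938 0.1447 0.074 11.5 255 90
python3 - <<'E'
from h import *
print(r.get_obs())
f=save('wrist','w10.png');f=save('side','s10.png')
c=f['color'];cv2.imwrite('pics/s10c.png',cv2.resize(c[100:350,180:430],None,fx=2.4,fy=2.4))
E
```

```text
now [0.5957 0.1507 0.0742] yaw 11.73 tilt 0.71 clk 20.25 grip 0.0152 j [ 0.11  0.64 -0.63  1.8   0.49  0.84 -0.54] F [ 0.6  0.3 -3.2] err mm [-1.9 -6.  -0.2]
[-5.5, -3.1, 0.2, 0.012, -0.002, 0.004, 255]
{'clock': 20.25, 'joints': array([ 0.10988592,  0.63890901, -0.62588181,  1.80388633,  0.4864667 ,
        0.84415977, -0.54442134]), 'qvel': array([-0.00440965, -0.02639068, -0.00451344, -0.01263337, -0.02091193,
        0.02419291,  0.0084617 ]), 'tau': array([-2.89890133e-01, -6.05358553e+01, -1.03031418e+01, -2.23880965e+01,
       -9.58326180e-02,  1.37901460e-01, -3.53844208e-02]), 'tcp_pos': array([0.59573924, 0.15071945, 0.07424484]), 'orientation': array([1.97915977, 2.43236555, 0.01711661]), 'contact_force': array([ 0.568708  ,  0.2877739 , -3.23694267]), 'moment': array([-0.02223321,  0.0014445 , -0.01914471]), 'grip_width': 0.015191393528707006}
```

View pics/w10.png

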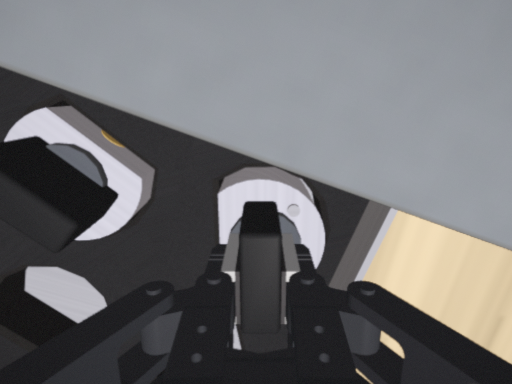

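View pics/s10c.png

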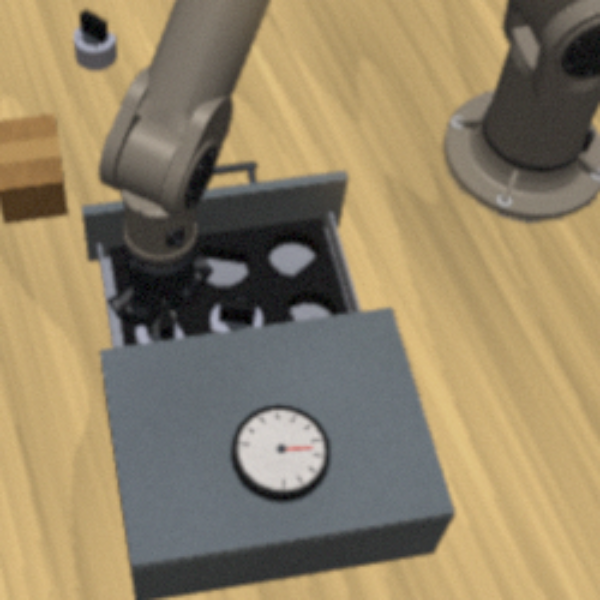

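Request:
play_rows:
  increments:
    - [-3,-1.5,3,0.006,0,0,255]

```text
clock: 20.45
tcp_pos: [0.5963, 0.1494, 0.073]
orientation: [1.981, 2.435, 0.016]
contact_force: [-9.4, 3.0, 39.2]
grip_width: 0.0152
```

Request:
play_rows:
  increments:
    - [0,0,3,0,0,0,255]

```text
clock: 20.55
tcp_pos: [0.5966, 0.1507, 0.0731]
orientation: [1.981, 2.435, 0.017]
contact_force: [-12.5, -1.1, 33.4]
grip_width: 0.0155
```

```bash
python3 plan.py 0.5938 0.1447 0.074 11.5 255 90
python3 - <<'E'
from h import *
o=r.get_obs();print(o['contact_force'],o['moment'],o['tau'])
E
```

```text
now [0.5966 0.1507 0.0731] yaw 11.74 tilt 0.63 clk 20.55 grip 0.0155 j [ 0.11  0.64 -0.63  1.8   0.49  0.85 -0.54] F [-12.5  -1.1  33.4] err mm [-2.8 -6.   0.9]
[-5.3, -4.0, -1.0, 0.01, -0.005, 0.004, 255]
[-12.49345528  -1.07791236  33.39039562] [-0.74024873  3.38983006 -0.02057858] [  1.04886398 -41.66294217  -4.10528585 -19.02197063   1.82165354
  -4.0477176    0.12090872]
```

The head is on the floor: a 33 N reaction while pushing. The drawer gave a few mm. I'll release and look.

Request:
play_rows:
  increments:
    - [0,0,0,0,0,0,150]
    - [0,0,0,0,0,0,150]
    - [0,0,-15,0,0,0,150]
    - [0,0,-40,0,0,0,150]
    - [0,0,-45,0,0,0,150]

```text
clock: 21.05
tcp_pos: [0.5926, 0.1469, 0.1692]
orientation: [-1.981, -2.432, -0.0]
contact_force: [0.8, 0.7, 0.1]
grip_width: 0.0353
```

```bash
python3 plan.py 0.53 -0.345 0.215 48 120
python3 - <<'E'
from h import *
f=save('wrist','w11.png');np.savez('/tmp/w11.npz',**f)
E
python3 pk2.py w11 EF
```

```text
now [0.5926 0.1469 0.1692] yaw 11.69 tilt 0.28 clk 21.05 grip 0.0353 j [ 0.17  0.53 -0.69  1.74  0.38  1.02 -0.46] F [0.8 0.7 0.1] err mm [ -62.6 -491.9   45.8]
[-39, -13, -4, -0.003, -0.004, -0.053, 120]
[-38, -15, -4, 0.0, 0.0, -0.053, 120]
[-37, -17, -4, 0.0, 0.0, -0.053, 120]
[-36, -19, -4, 0.0, 0.0, -0.053, 120]
[-35, -21, -4, 0.0, 0.0, -0.053, 120]
[-34, -23, -4, 0.0, 0.0, -0.053, 120]
[-33, -25, -4, 0.0, 0.0, -0.053, 120]
[-32, -27, -4, 0.0, 0.0, -0.053, 120]
[-30, -28, -4, 0.0, 0.0, -0.053, 120]
[-29, -30, -4, 0.0, 0.0, -0.053, 120]
[-27, -31, -4, 0.0, 0.0, -0.053, 120]
[-25, -33, -4, 0.0, 0.0, -0.053, 120]
E [0.4851 0.0703] 240.5 0.0249 diff mm [-0.8  4.5]
F [0.391  0.0848] 119.6 0.0228 diff mm [-0.9  4.7]
```

View pics/w11.png

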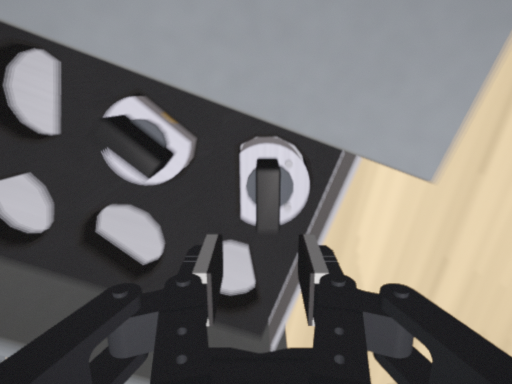

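Head 2 is seated in pocket A at px (272,185). The drawer shifted about 4.5 mm inward, so I'll re-measure the remaining pockets later. Next is head 3.

Request:
play_rows:
  increments:
    - [-39,-13,-12,0,0,-0.053,120]
    - [-38,-15,-10,0,0,-0.053,120]
    - [-37,-17,-8,0,0,-0.053,120]
    - [-36,-19,-4,0,0,-0.053,120]
    - [-35,-21,-4,0,0,-0.053,120]

```text
clock: 21.6
tcp_pos: [0.5751, -0.0524, 0.2213]
orientation: [1.61, 2.686, 0.03]
contact_force: [1.6, -0.7, 0.3]
grip_width: 0.0454
```

Request:
play_rows:
  increments:
    - [-34,-23,-2,0,0,-0.053,120]
    - [-33,-25,0,0,0,-0.053,120]
    - [-32,-27,0,0,0,-0.053,120]
    - [-30,-28,0,0,0,-0.053,120]
    - [-29,-30,0,0,0,-0.053,120]

```text
clock: 22.1
tcp_pos: [0.5531, -0.2692, 0.2241]
orientation: [1.225, 2.874, 0.027]
contact_force: [-0.6, 0.0, 0.4]
grip_width: 0.0453
```

```bash
python3 plan.py 0.53 -0.345 0.215 48 120
```

```text
now [ 0.5531 -0.2692  0.2241] yaw 43.85 tilt 1.4 clk 22.1 grip 0.0453 j [ 0.93  0.48 -0.77  1.69  0.36  1.1   0.82] F [-0.6  0.   0.4] err mm [-23.1 -75.8  -9.1]
[-19, -35, 4, 0.022, 0.01, -0.036, 120]
[-18, -35, 5, 0.0, 0.0, -0.036, 120]
```

Request:
play_rows:
  increments:
    - [-19,-35,4,0.022,0.01,-0.036,120]
    - [-12,-28,8,0,0,-0.03,120]
    - [0,0,10,0,0,0,120]
    - [0,0,0,0,0,0,120]
    - [0,0,0,0,0,0,120]

```text
clock: 22.6
tcp_pos: [0.5257, -0.3492, 0.2011]
orientation: [1.152, 2.923, -0.004]
contact_force: [-0.1, 0.1, -0.5]
grip_width: 0.0454
```

```bash
python3 plan.py 0.545 -0.369 0.2 48 120; python3 look.py w12 0.543 -0.369
```

```text
now [ 0.5257 -0.3492  0.2011] yaw 46.98 tilt 0.16 clk 22.6 grip 0.0454 j [ 1.02  0.54 -0.74  1.66  0.4   1.1   0.98] F [-0.1  0.1 -0.5] err mm [ 19.3 -19.8  -1.1]
[-27.6, -1.3, 1.1, -0.003, 0.001, -0.018, 120]
head [ 0.5433 -0.3725] 13.75 e 0.0356 box (197, 139, 320, 273)
[ 0.526  -0.3485  0.2012]
```

View pics/w12.png

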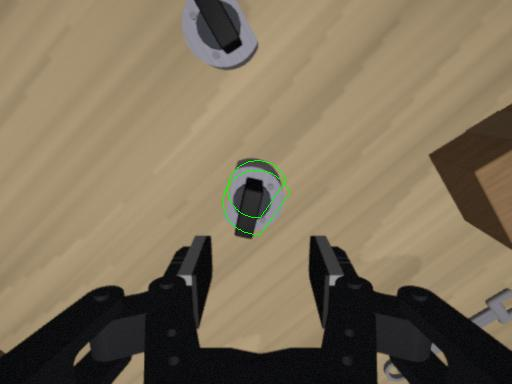

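```bash
python3 - <<'E'
s=open('fit.py').read()
i=s.index("def run(");j=s.index("def fit_pocket")
s=s[:i]+'''def run(cost,c,ths):
    best=None
    for th in np.arange(0,2*np.pi,np.pi/6):
        x0=np.array([c[0],c[1],th]);sc=.006
        sim=np.vstack([x0,x0+[sc,0,0],x0+[0,sc,0],x0+[0,0,.2]])
        rs=minimize(cost,x0,method='Nelder-Mead',options=dict(initial_simplex=sim,maxiter=60))
        if best is None or rs.fun<best.fun: best=rs
    x0=best.x;sc=.002
    sim=np.vstack([x0,x0+[sc,0,0],x0+[0,sc,0],x0+[0,0,.04]])
    rs=minimize(cost,x0,method='Nelder-Mead',options=dict(initial_simplex=sim))
    return rs.x,rs.fun
'''+s[j:]
open('fit.py','w').write(s)
E
python3 look.py w12 0.543 -0.369 old
```

```text
head [ 0.5365 -0.3752] 213.67 e 0.0058 box (197, 139, 320, 273)
[ 0.526  -0.3485  0.2012]
```

View pics/w12c.png

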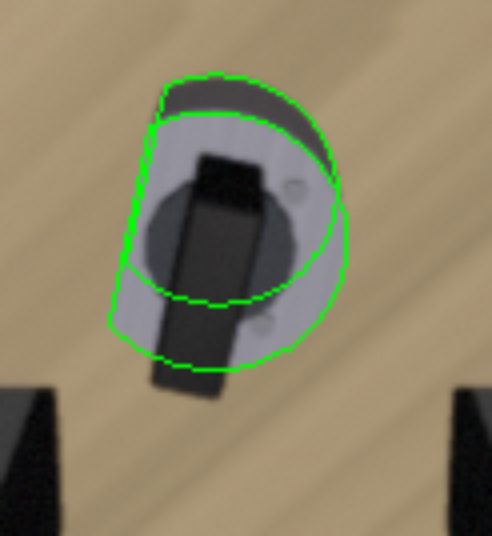

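```bash
python3 plan.py 0.5365 -0.3752 0.13 33.7 120 40
```

```text
now [ 0.526  -0.3485  0.2012] yaw 47.04 tilt 0.14 clk 22.65 grip 0.0452 j [ 1.02  0.54 -0.74  1.66  0.4   1.1   0.98] F [ 0. -0.  0.] err mm [ 10.5 -26.7 -71.2]
[-13, -6, 36, -0.002, 0.001, 0.116, 120]
[-14, -5, 36, 0.0, 0.0, 0.116, 120]
```

Request:
play_rows:
  increments:
    - [-13,-6,20,0,0,0.116,120]
    - [-12,-5,25,0,0,0.11,120]
    - [0,0,20,0,0,0,120]
    - [0,0,0,0,0,0,120]
    - [0,0,0,0,0,0,120]

```text
clock: 23.15
tcp_pos: [0.5419, -0.368, 0.1397]
orientation: [1.467, 2.77, -0.0]
contact_force: [-0.1, 0.2, 0.5]
grip_width: 0.0455
```

```bash
python3 plan.py 0.5365 -0.3752 0.05 33.7 120 90; python3 look.py w13 0.5365 -0.3752
```

```text
now [ 0.5419 -0.368   0.1397] yaw 34.19 tilt 0.43 clk 23.15 grip 0.0455 j [ 0.96  0.62 -0.65  1.66  0.43  1.    0.76] F [-0.1  0.2  0.5] err mm [ -5.4  -7.2 -89.7]
[-1, -4, 45, 0.003, 0.007, 0.004, 120]
[-1, -4, 45, 0.0, 0.0, 0.004, 120]
head [ 0.5364 -0.3751] 213.96 e 0.0051 box (169, 121, 327, 288)
[ 0.5418 -0.3678  0.1398]
```

Request:
play_rows:
  increments:
    - [-3,-9,15,0.003,0.007,0,120]
    - [0,0,20,0,0,0,120]
    - [0,0,20,0,0,0,120]
    - [0,0,20,0,0,0,120]
    - [0,0,0,0,0,0,120]

```text
clock: 23.7
tcp_pos: [0.5372, -0.3783, 0.0655]
orientation: [1.465, 2.772, -0.002]
contact_force: [-0.4, 0.9, 0.2]
grip_width: 0.0453
```

```bash
python3 plan.py 0.5365 -0.3752 0.05 33.9 120 90
```

```text
now [ 0.5372 -0.3783  0.0655] yaw 34.29 tilt 0.35 clk 23.7 grip 0.0453 j [ 0.94  0.71 -0.61  1.7   0.5   0.89  0.73] F [-0.4  0.9  0.2] err mm [ -0.7   3.1 -15.5]
[3.1, 1.2, 15.5, 0.002, 0.006, 0.007, 120]
```

Request:
play_rows:
  increments:
    - [3,1,7,0.002,0.006,0.007,120]
    - [0,0,8,0,0,0,120]
    - [0,0,0,0,0,0,120]

```text
clock: 24.0
tcp_pos: [0.5368, -0.3763, 0.0513]
orientation: [1.479, 2.77, -0.001]
contact_force: [0.0, -0.2, 0.1]
grip_width: 0.045
```

```bash
python3 plan.py 0.5365 -0.3752 0.05 33.9 120 90
```

```text
now [ 0.5368 -0.3763  0.0513] yaw 33.81 tilt 0.09 clk 24.0 grip 0.045 j [ 0.93  0.72 -0.59  1.7   0.51  0.87  0.71] F [ 0.  -0.2  0.1] err mm [-0.3  1.1 -1.3]
[1.1, 0.4, 1.3, 0.0, 0.002, -0.002, 120]
```

Request:
play_rows:
  increments:
    - [1,0,0,0,0,0,255]
    - [0,0,0,0,0,0,255]
    - [0,0,0,0,0,0,255]
    - [0,0,0,0,0,0,255]

```text
clock: 24.4
tcp_pos: [0.5369, -0.3757, 0.0526]
orientation: [1.478, 2.769, -0.001]
contact_force: [0.2, -0.6, -2.2]
grip_width: 0.0149
```

```bash
python3 plan.py 0.5 -0.07 0.23 61.8 255 40
```

```text
now [ 0.5369 -0.3757  0.0526] yaw 33.83 tilt 0.19 clk 24.4 grip 0.0149 j [ 0.93  0.72 -0.6   1.7   0.51  0.87  0.71] F [ 0.2 -0.6 -2.2] err mm [-36.9 305.7 177.4]
[30, 16, -20, 0.001, 0.003, -0.054, 255]
[30, 17, -20, 0.0, 0.0, -0.054, 255]
[29, 19, -20, 0.0, 0.0, -0.054, 255]
[28, 20, -20, 0.0, 0.0, -0.054, 255]
[26, 22, -20, 0.0, 0.0, -0.054, 255]
[25, 23, -20, 0.0, 0.0, -0.054, 255]
[24, 24, -20, 0.0, 0.0, -0.054, 255]
[23, 26, -20, 0.0, 0.0, -0.054, 255]
[21, 27, -20, 0.0, 0.0, -0.054, 255]
```

Request:
play_rows:
  increments:
    - [0,0,-20,0,0,0,255]
    - [0,0,-40,0,0,0,255]
    - [20,12,-45,0,0,-0.05,255]
    - [29,19,-40,0,0,-0.054,255]
    - [29,20,-20,0,0,-0.054,255]

```text
clock: 24.9
tcp_pos: [0.5257, -0.2858, 0.2167]
orientation: [-1.26, -2.87, 0.003]
contact_force: [0.9, -0.3, -1.9]
grip_width: 0.0153
```

```bash
python3 plan.py 0.505 0.0 0.225 61.8 255 42
```

```text
now [ 0.5257 -0.2858  0.2167] yaw 42.61 tilt 0.42 clk 24.9 grip 0.0153 j [ 0.96  0.47 -0.76  1.72  0.36  1.1   0.83] F [ 0.9 -0.3 -1.9] err mm [-20.7 285.8   8.3]
[32, 25, -1, -0.004, -0.006, -0.048, 255]
[31, 27, -1, 0.0, 0.0, -0.048, 255]
[29, 28, -1, 0.0, 0.0, -0.048, 255]
[28, 30, -1, 0.0, 0.0, -0.048, 255]
[27, 31, -1, 0.0, 0.0, -0.048, 255]
[25, 32, -1, 0.0, 0.0, -0.048, 255]
[24, 33, -1, 0.0, 0.0, -0.048, 255]
```

Request:
play_rows:
  increments:
    - [32,25,-1,0,0,-0.048,255]
    - [31,27,-1,0,0,-0.048,255]
    - [29,28,-1,0,0,-0.048,255]
    - [28,30,-1,0,0,-0.048,255]
    - [27,31,-1,0,0,-0.048,255]

```text
clock: 25.4
tcp_pos: [0.5099, -0.0769, 0.2267]
orientation: [0.899, 3.008, -0.008]
contact_force: [0.6, -0.6, -2.2]
grip_width: 0.0155
```

Request:
play_rows:
  increments:
    - [24,30,-1,0,0,-0.048,255]
    - [10,12,-1,0,0,-0.04,255]
    - [0,0,0,0,0,0,255]
    - [0,0,0,0,0,0,255]

```text
clock: 25.8
tcp_pos: [0.5016, -0.0151, 0.2294]
orientation: [0.742, 3.049, -0.009]
contact_force: [-0.0, -0.8, -2.6]
grip_width: 0.0156
```

```bash
python3 - <<'E'
from h import *
f=save('wrist','w14.png');np.savez('/tmp/w14.npz',**f)
E
python3 pk2.py w14 DEFC; python3 plan.py 0.5 0.0 0.225 61.8 255 42|head -1
```

```text
D [0.5812 0.0587] 21.6 0.0222 diff mm [1.  6.5]
E [0.487  0.0725] 241.6 0.0048 diff mm [1.1 6.7]
F [0.3928 0.0869] 117.2 0.0048 diff mm [0.9 6.8]
C [0.4075 0.1815] 1.5 0.0004 diff mm [1.2 7.5]
now [ 0.5016 -0.0153  0.2293] yaw 62.6 tilt 0.35 clk 25.85 grip 0.0146 j [ 0.71  0.33 -0.96  1.92  0.32  1.05  0.7 ] F [-0.6 -0.5 -2.7] err mm [-1.6 15.3 -4.3]
```

View pics/pk_w14.png

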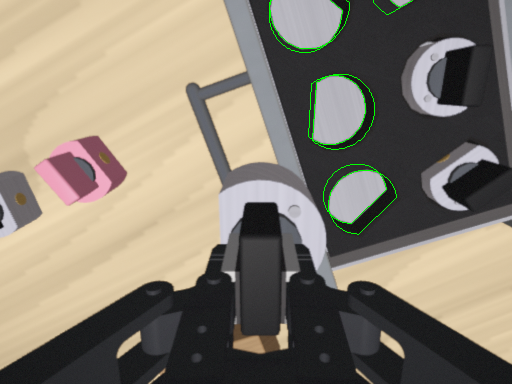

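```bash
python3 plan.py 0.4875 0.0725 0.2 61.6 255 30
```

```text
now [ 0.5016 -0.0153  0.2293] yaw 62.6 tilt 0.35 clk 25.85 grip 0.0146 j [ 0.71  0.33 -0.96  1.92  0.32  1.05  0.7 ] F [-0.6 -0.5 -2.7] err mm [-14.1  87.8 -29.3]
[13, 18, 7, -0.005, 0.004, 0.004, 255]
[13, 18, 7, 0.0, 0.0, 0.004, 255]
[13, 18, 7, 0.0, 0.0, 0.004, 255]
[13, 18, 7, 0.0, 0.0, 0.004, 255]
```

Request:
play_rows:
  increments:
    - [15,20,3,-0.005,0.004,0.004,255]
    - [18,25,3,0,0,0.004,255]
    - [14,18,5,0,0,0.004,255]
    - [2,2,20,0,0,0.004,255]
    - [0,0,0,0,0,0,255]

```text
clock: 26.35
tcp_pos: [0.4914, 0.0564, 0.1963]
orientation: [0.803, 3.037, -0.003]
contact_force: [-0.6, -0.6, -2.6]
grip_width: 0.0153
```

```bash
python3 plan.py 0.4875 0.0725 0.13 61.6 255 90
```

```text
now [0.4914 0.0564 0.1963] yaw 60.39 tilt 0.12 clk 26.35 grip 0.0153 j [ 0.55  0.37 -0.95  1.97  0.36  0.99  0.48] F [-0.6 -0.6 -2.6] err mm [ -3.9  16.1 -66.3]
[11.4, 12.3, 66.2, -0.002, 0.001, -0.021, 255]
```

Request:
play_rows:
  increments:
    - [11,12,10,0,0,-0.02,255]
    - [0,0,22,0,0,0,255]
    - [0,0,22,0,0,0,255]
    - [0,0,0,0,0,0,255]

```text
clock: 26.75
tcp_pos: [0.4917, 0.0655, 0.1426]
orientation: [0.79, 3.038, -0.005]
contact_force: [-0.8, -0.5, -2.7]
grip_width: 0.015
```

```bash
python3 plan.py 0.4875 0.0725 0.12 61.6 255 90
```

```text
now [0.4917 0.0655 0.1426] yaw 60.83 tilt 0.26 clk 26.75 grip 0.015 j [ 0.48  0.44 -0.9   2.02  0.45  0.89  0.39] F [-0.8 -0.5 -2.7] err mm [ -4.2   7.  -22.6]
[7.2, 4.2, 22.6, -0.003, 0.004, -0.013, 255]
```

Request:
play_rows:
  increments:
    - [7.5,4.5,5,-0.002,0.003,-0.013,255]
    - [0,0,12,0,0,0,255]
    - [0,0,0,0,0,0,255]
    - [0,0,0,0,0,0,255]

```text
clock: 27.15
tcp_pos: [0.4899, 0.0713, 0.1272]
orientation: [0.777, 3.04, 0.0]
contact_force: [0.1, -0.1, -2.1]
grip_width: 0.0153
```

```bash
python3 plan.py 0.4875 0.0725 0.1 61.6 255 90
```

```text
now [0.4899 0.0713 0.1272] yaw 61.33 tilt 0.21 clk 27.15 grip 0.0153 j [ 0.45  0.46 -0.89  2.03  0.48  0.86  0.36] F [ 0.1 -0.1 -2.1] err mm [ -2.4   1.2 -27.2]
[2.7, -0.1, 27.2, 0.001, 0.003, -0.005, 255]
```

Request:
play_rows:
  increments:
    - [3,0,5,0,0.003,-0.005,255]
    - [0,0,10,0,0,0,255]
    - [0,0,0,0,0,0,255]

```text
clock: 27.45
tcp_pos: [0.4877, 0.0727, 0.1119]
orientation: [0.77, 3.043, 0.002]
contact_force: [-0.1, -0.5, -2.5]
grip_width: 0.0155
```

```bash
python3 plan.py 0.4875 0.0725 0.1 61.6 255 90
python3 - <<'E'
from h import *
f=save('wrist','w15.png')
E
```

```text
now [0.4877 0.0727 0.1119] yaw 61.61 tilt 0.15 clk 27.45 grip 0.0155 j [ 0.44  0.48 -0.88  2.05  0.5   0.83  0.34] F [-0.1 -0.5 -2.5] err mm [ -0.2  -0.2 -11.9]
[0.1, -0.3, 11.9, 0.002, 0.002, 0.0, 255]
```

View pics/w15.png

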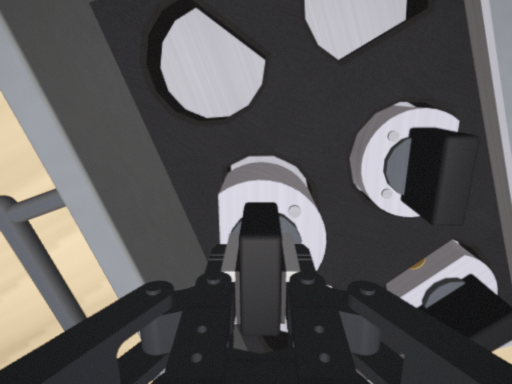

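Aligned, with the flat on the left in both. I'll descend.

Request:
play_rows:
  increments:
    - [0,0,8,0,0,0,255]
    - [0,0,8,0,0,0,255]
    - [0,0,0,0,0,0,255]

```text
clock: 27.8
tcp_pos: [0.4883, 0.0731, 0.0952]
orientation: [0.769, 3.043, 0.003]
contact_force: [-0.1, 0.4, -2.6]
grip_width: 0.0155
```

```bash
python3 plan.py 0.4875 0.0725 0.073 61.6 255 90
```

```text
now [0.4883 0.0731 0.0952] yaw 61.62 tilt 0.21 clk 27.8 grip 0.0155 j [ 0.42  0.51 -0.85  2.06  0.53  0.8   0.32] F [-0.1  0.4 -2.6] err mm [ -0.8  -0.6 -22.2]
[0.5, -1.0, 22.2, 0.002, 0.003, 0.0, 255]
```

Request:
play_rows:
  increments:
    - [0.5,-1,8,0,0,0,255]
    - [0,0,8,0,0,0,255]
    - [0,0,6,0,0,0,255]
    - [0,0,3,0,0,0,255]

```text
clock: 28.2
tcp_pos: [0.4888, 0.0748, 0.0718]
orientation: [0.768, 3.04, 0.004]
contact_force: [-23.0, 0.3, 69.6]
grip_width: 0.0149
```

```bash
python3 plan.py 0.4875 0.0725 0.073 61.6 255 90
```

```text
now [0.4888 0.0748 0.0718] yaw 61.65 tilt 0.36 clk 28.2 grip 0.0149 j [ 0.38  0.54 -0.82  2.07  0.58  0.76  0.27] F [-23.    0.3  69.6] err mm [-1.3 -2.3  1.2]
[0.0, -2.7, -1.2, 0.004, 0.005, 0.001, 255]
```

Request:
play_rows:
  increments:
    - [0,0,-0.5,0,0,0,150]
    - [0,0,0,0,0,0,150]
    - [0,0,-15,0,0,0,150]
    - [0,0,-40,0,0,0,150]
    - [0,0,-45,0,0,0,150]

```text
clock: 28.7
tcp_pos: [0.4855, 0.0755, 0.1722]
orientation: [-0.764, -3.045, -0.001]
contact_force: [0.8, 0.2, -0.0]
grip_width: 0.035
```

```bash
python3 plan.py 0.43 -0.27 0.215 79 120
python3 - <<'E'
from h import *
f=save('wrist','w16.png');np.savez('/tmp/w16.npz',**f)
f=save('top','t16.png');np.savez('/tmp/t16.npz',**f)
cv2.imwrite('pics/t16c.png',cv2.resize(f['color'][100:290,220:430],None,fx=3,fy=3))
E
```

```text
now [0.4855 0.0755 0.1722] yaw 61.83 tilt 0.16 clk 28.7 grip 0.035 j [ 0.5   0.4  -0.95  2.    0.4   0.94  0.43] F [ 0.8  0.2 -0. ] err mm [ -55.5 -345.5   42.8]
[-14, -41, -5, 0.0, -0.003, -0.037, 120]
[-13, -42, -5, 0.0, 0.0, -0.037, 120]
[-11, -42, -5, 0.0, 0.0, -0.037, 120]
[-10, -43, -5, 0.0, 0.0, -0.037, 120]
[-8, -43, -5, 0.0, 0.0, -0.037, 120]
[-6, -43, -5, 0.0, 0.0, -0.037, 120]
[-5, -43, -5, 0.0, 0.0, -0.037, 120]
[-3, -44, -5, 0.0, 0.0, -0.037, 120]
```

View pics/w16.png

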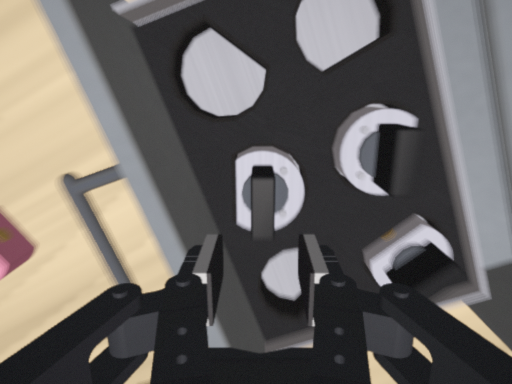

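View pics/t16c.png

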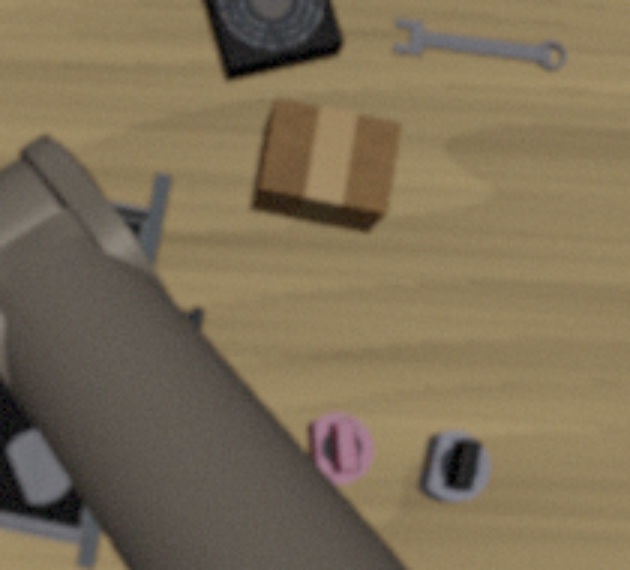

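Head 3 is seated in pocket E at px (268,190). One grey head remains, at top-crop (458,467). The pink one beside it stays put.

Request:
play_rows:
  increments:
    - [-14,-41,-10,0,0,-0.037,120]
    - [-13,-42,-10,0,0,-0.037,120]
    - [-11,-42,-8,0,0,-0.037,120]
    - [-10,-43,-5,0,0,-0.037,120]
    - [-8,-43,-5,0,0,-0.037,120]

```text
clock: 29.3
tcp_pos: [0.4572, -0.1375, 0.2191]
orientation: [0.442, 3.095, 0.011]
contact_force: [0.6, 0.2, -1.3]
grip_width: 0.0453
```

Request:
play_rows:
  increments:
    - [-6,-43,-2,0,0,-0.037,120]
    - [-5,-35,0,0,0,-0.037,120]
    - [0,-10,0,0,0,-0.02,120]
    - [0,0,0,0,0,0,120]
    - [0,0,0,0,0,0,120]

```text
clock: 29.8
tcp_pos: [0.4412, -0.2373, 0.2222]
orientation: [0.311, 3.11, 0.006]
contact_force: [0.2, 0.8, -0.3]
grip_width: 0.0447
```

```bash
python3 plan.py 0.414 -0.287 0.215 79 120; python3 look.py w17 0.414 -0.287
```

```text
now [ 0.4412 -0.2373  0.2222] yaw 78.58 tilt 0.95 clk 29.8 grip 0.0447 j [ 1.2   0.34 -0.98  1.93  0.32  1.02  1.45] F [ 0.2  0.8 -0.3] err mm [-27.2 -49.7  -7.2]
[8, -27, 3, 0.005, 0.016, -0.004, 120]
[8, -27, 4, 0.0, 0.0, -0.004, 120]
head [ 0.4116 -0.2892] 76.54 e 0.0066 box (135, 93, 258, 216)
[ 0.4413 -0.237   0.2222]
```

View pics/w17.png

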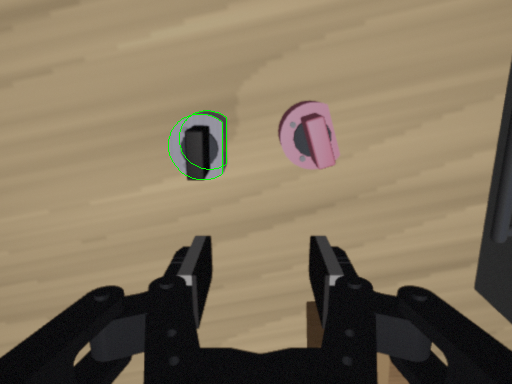

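Request:
play_rows:
  increments:
    - [8,-28,5,0.005,0.016,0.015,120]
    - [8,-26,15,0,0,0.015,120]
    - [0,0,25,0,0,0,120]
    - [0,0,15,0,0,0,120]
    - [0,0,0,0,0,0,120]

```text
clock: 30.35
tcp_pos: [0.4129, -0.2876, 0.1583]
orientation: [-0.355, -3.12, 0.001]
contact_force: [0.2, 0.4, -0.7]
grip_width: 0.0452
```

```bash
python3 look.py w18 0.4116 -0.2892;  python3 plan.py 0.4116 -0.2892 0.12 76.5 120 90
```

```text
head [ 0.412  -0.2889] 77.0 e 0.005 box (185, 117, 333, 271)
[ 0.4135 -0.2875  0.1591]
now [ 0.4135 -0.2875  0.1591] yaw 77.04 tilt 0.05 clk 30.4 grip 0.0451 j [ 1.22  0.43 -0.9   1.99  0.42  0.93  1.45] F [-0.5  0.1  0.5] err mm [ -1.9  -1.7 -39.1]
[1.4, -2.0, 39.1, -0.001, -0.0, 0.009, 120]
```

Request:
play_rows:
  increments:
    - [1,-1.5,20,0,0,0.003,120]
    - [0,0,25,0,0,0,120]
    - [0,0,25,0,0,0,120]
    - [0,0,20,0,0,0,120]
    - [0,0,0,0,0,0,120]

```text
clock: 30.9
tcp_pos: [0.4166, -0.2894, 0.0706]
orientation: [0.354, 3.114, -0.006]
contact_force: [0.4, 0.0, 0.1]
grip_width: 0.0454
```

```bash
python3 plan.py 0.4119 -0.289 0.052 76.9 120 90
```

```text
now [ 0.4166 -0.2894  0.0706] yaw 77.02 tilt 0.47 clk 30.9 grip 0.0454 j [ 1.12  0.55 -0.8   2.05  0.57  0.76  1.31] F [0.4 0.  0.1] err mm [ -4.7   0.4 -18.6]
[4.9, -0.6, 18.6, -0.003, 0.008, 0.002, 120]
```

Request:
play_rows:
  increments:
    - [5,-0.5,8,-0.003,0.008,0.002,120]
    - [0,0,8,0,0,0,120]
    - [0,0,0,0,0,0,120]

```text
clock: 31.2
tcp_pos: [0.4135, -0.2893, 0.0563]
orientation: [0.357, 3.118, -0.002]
contact_force: [-0.6, 0.1, -0.4]
grip_width: 0.0453
```

```bash
python3 plan.py 0.4119 -0.289 0.052 76.9 120 90
```

```text
now [ 0.4135 -0.2893  0.0563] yaw 76.93 tilt 0.18 clk 31.2 grip 0.0453 j [ 1.11  0.57 -0.78  2.06  0.6   0.74  1.3 ] F [-0.6  0.1 -0.4] err mm [-1.6  0.3 -4.3]
[1.6, -0.1, 4.3, -0.001, 0.003, 0.001, 120]
```

Request:
play_rows:
  increments:
    - [1.5,0,4,0,0.003,0,120]
    - [0,0,0,0,0,0,255]
    - [0,0,0,0,0,0,255]
    - [0,0,0,0,0,0,255]
    - [0,0,0,0,0,0,255]

```text
clock: 31.7
tcp_pos: [0.4124, -0.2894, 0.0532]
orientation: [0.358, 3.12, -0.003]
contact_force: [0.3, -0.5, -1.5]
grip_width: 0.015
```

Request:
play_rows:
  increments:
    - [0,0,0,0,0,0,255]

```text
clock: 31.8
tcp_pos: [0.4124, -0.2894, 0.0532]
orientation: [0.358, 3.12, -0.003]
contact_force: [0.3, 0.3, -2.1]
grip_width: 0.0148
```

```bash
python3 plan.py 0.58 0.0 0.225 21.5 255
```

```text
now [ 0.4124 -0.2894  0.0532] yaw 76.91 tilt 0.14 clk 31.8 grip 0.0148 j [ 1.1   0.58 -0.77  2.06  0.6   0.74  1.29] F [ 0.3  0.3 -2.1] err mm [167.6 289.4 171.8]
[-11, 35, -19, -0.002, 0.001, 0.107, 255]
[-7, 36, -19, 0.0, 0.0, 0.107, 255]
[-3, 37, -19, 0.0, 0.0, 0.107, 255]
[1, 37, -19, 0.0, 0.0, 0.107, 255]
[5, 37, -19, 0.0, 0.0, 0.107, 255]
[9, 36, -19, 0.0, 0.0, 0.107, 255]
[13, 35, -19, 0.0, 0.0, 0.107, 255]
[16, 33, -19, 0.0, 0.0, 0.107, 255]
[20, 31, -19, 0.0, 0.0, 0.107, 255]
```

Request:
play_rows:
  increments:
    - [0,0,-20,0,0,0,255]
    - [0,0,-45,0,0,0,255]
    - [0,0,-45,0,0,0,255]
    - [-10,25,-35,0,0,0.1,255]
    - [-8,35,-20,0,0,0.107,255]

```text
clock: 32.3
tcp_pos: [0.441, -0.2387, 0.2187]
orientation: [-0.698, -3.052, -0.003]
contact_force: [0.7, -0.0, -3.5]
grip_width: 0.0151
```

```bash
python3 plan.py 0.58 -0.02 0.225 21.5 255
```

```text
now [ 0.441  -0.2387  0.2187] yaw 64.23 tilt 0.66 clk 32.3 grip 0.0151 j [ 1.14  0.34 -0.91  1.92  0.31  1.04  1.21] F [ 0.7 -0.  -3.5] err mm [139.  218.7   6.3]
[-5, 43, -1, -0.001, -0.011, 0.124, 255]
[0, 43, -1, 0.0, 0.0, 0.124, 255]
[6, 43, -1, 0.0, 0.0, 0.124, 255]
[11, 42, -1, 0.0, 0.0, 0.124, 255]
[16, 40, -1, 0.0, 0.0, 0.124, 255]
[21, 38, -1, 0.0, 0.0, 0.124, 255]
```

Request:
play_rows:
  increments:
    - [-5,43,-1,0,-0.011,0.124,255]
    - [0,43,-1,0,0,0.124,255]
    - [6,43,-1,0,0,0.124,255]
    - [11,42,-1,0,0,0.124,255]
    - [16,40,-1,0,0,0.124,255]

```text
clock: 32.8
tcp_pos: [0.5623, -0.0549, 0.2267]
orientation: [1.644, 2.669, -0.008]
contact_force: [1.8, -0.4, -3.1]
grip_width: 0.0152
```

Request:
play_rows:
  increments:
    - [10,15,-1,0,0,0.1,255]
    - [0,0,0,0,0,0,255]
    - [0,0,0,0,0,0,255]

```text
clock: 33.1
tcp_pos: [0.5728, -0.0298, 0.2273]
orientation: [1.768, 2.591, -0.001]
contact_force: [-0.2, -0.7, -3.7]
grip_width: 0.0147
```

```bash
python3 plan.py 0.58 -0.02 0.225 21.5 255
python3 - <<'E'
from h import *
f=save('wrist','w19.png');np.savez('/tmp/w19.npz',**f)
E
sed -i 's/^PK=.*/PK=dict(C=(.4075,.1815,1.5),D=(.5812,.059,21.5),F=(.3928,.0869,116.5))/' pk2.py
python3 pk2.py w19 DF
```

```text
now [ 0.5728 -0.0298  0.2273] yaw 21.4 tilt 0.27 clk 33.1 grip 0.0147 j [ 0.55  0.42 -0.78  1.77  0.33  1.09  0.03] F [-0.2 -0.7 -3.7] err mm [ 7.2  9.8 -2.3]
[6.5, 10.3, 2.3, 0.002, 0.004, -0.002, 255]
D [0.5816 0.0608] 20.9 0.0027 diff mm [0.4 1.8]
F [0.3931 0.0892] 117.8 0.0015 diff mm [0.3 2.3]
```

View pics/pk_w19.png

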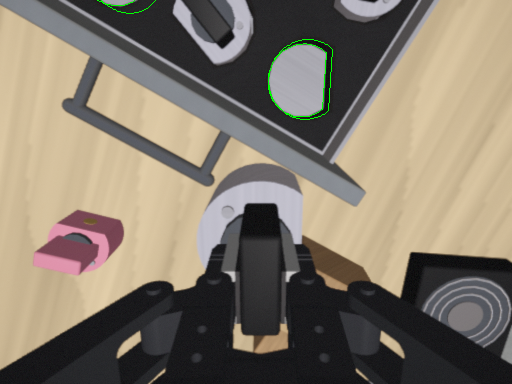

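```bash
python3 plan.py 0.5818 0.0602 0.2 21.3 255 30
```

```text
now [ 0.5727 -0.03    0.2273] yaw 21.36 tilt 0.26 clk 33.15 grip 0.0153 j [ 0.55  0.42 -0.78  1.77  0.33  1.09  0.03] F [-0.1  1.2 -3. ] err mm [  9.1  90.2 -27.3]
[20, 10, 7, 0.002, 0.004, 0.0, 255]
[20, 10, 7, 0.0, 0.0, 0.0, 255]
[20, 10, 7, 0.0, 0.0, 0.0, 255]
[20, 10, 7, 0.0, 0.0, 0.0, 255]
```

Request:
play_rows:
  increments:
    - [25,13,3,0.002,0.004,0,255]
    - [28,14,3,0,0,0,255]
    - [20,10,5,0,0,0,255]
    - [4,2,15,0,0,0,255]
    - [0,0,0,0,0,0,255]

```text
clock: 33.65
tcp_pos: [0.579, 0.0461, 0.198]
orientation: [1.782, 2.587, -0.012]
contact_force: [-1.1, -0.8, -2.9]
grip_width: 0.0152
```

```bash
python3 plan.py 0.5818 0.0602 0.13 21.3 255 90
```

```text
now [0.579  0.0461 0.198 ] yaw 20.86 tilt 0.43 clk 33.65 grip 0.0152 j [ 0.4   0.47 -0.77  1.78  0.38  1.06 -0.15] F [-1.1 -0.8 -2.9] err mm [  2.8  14.1 -68. ]
[12.5, 8.0, 67.9, -0.006, 0.004, -0.008, 255]
```

Request:
play_rows:
  increments:
    - [14,8,10,-0.006,0.004,-0.008,255]
    - [0,0,22,0,0,0,255]
    - [0,0,22,0,0,0,255]
    - [0,0,0,0,0,0,255]

```text
clock: 34.05
tcp_pos: [0.582, 0.0575, 0.1409]
orientation: [1.778, 2.588, -0.002]
contact_force: [-0.3, -0.5, -3.6]
grip_width: 0.0151
```

```bash
python3 plan.py 0.5818 0.0602 0.12 21.3 255 90
```

```text
now [0.582  0.0575 0.1409] yaw 21.0 tilt 0.11 clk 34.05 grip 0.0151 j [ 0.35  0.54 -0.74  1.82  0.44  0.95 -0.21] F [-0.3 -0.5 -3.6] err mm [ -0.2   2.7 -20.9]
[2.6, 0.8, 20.8, -0.0, 0.002, -0.005, 255]
```

Request:
play_rows:
  increments:
    - [3,1,8,0,0.002,-0.005,255]
    - [0,0,14,0,0,0,255]
    - [0,0,0,0,0,0,255]

```text
clock: 34.35
tcp_pos: [0.5829, 0.0599, 0.1183]
orientation: [1.774, 2.591, 0.002]
contact_force: [-1.2, -0.2, -3.9]
grip_width: 0.0151
```

```bash
python3 plan.py 0.5818 0.0602 0.1 21.3 255 90
python3 - <<'E'
from h import *
f=save('wrist','w20.png')
E
```

```text
now [0.5829 0.0599 0.1183] yaw 21.21 tilt 0.09 clk 34.35 grip 0.0151 j [ 0.34  0.57 -0.72  1.84  0.47  0.91 -0.23] F [-1.2 -0.2 -3.9] err mm [ -1.1   0.3 -18.3]
[0.7, -0.9, 18.3, 0.002, 0.0, -0.002, 255]
```

View pics/w20.png

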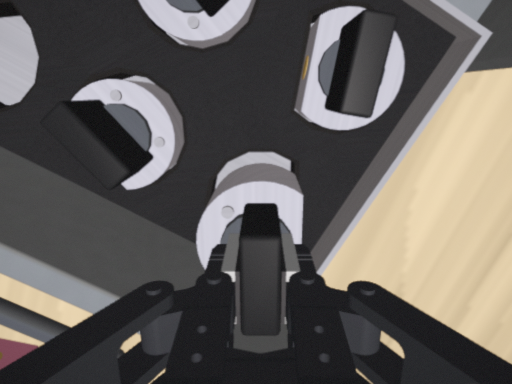

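Request:
play_rows:
  increments:
    - [1,-1,7,0,0,0,255]
    - [0,0,9,0,0,0,255]
    - [0,0,7,0,0,0,255]
    - [0,0,0,0,0,0,255]

```text
clock: 34.8
tcp_pos: [0.5833, 0.0611, 0.0963]
orientation: [1.772, 2.589, 0.006]
contact_force: [-0.2, 0.0, -4.0]
grip_width: 0.0153
```

```bash
python3 plan.py 0.5818 0.0602 0.073 21.3 255 90
```

```text
now [0.5833 0.0611 0.0963] yaw 21.21 tilt 0.32 clk 34.8 grip 0.0153 j [ 0.32  0.59 -0.71  1.85  0.49  0.87 -0.26] F [-0.2  0.  -4. ] err mm [ -1.5  -0.9 -23.3]
[-0.2, -1.8, 23.3, 0.005, 0.002, -0.002, 255]
```

Request:
play_rows:
  increments:
    - [0,-1.5,8,0.004,0.002,0,255]
    - [0,0,8,0,0,0,255]
    - [0,0,6,0,0,0,255]
    - [0,0,2,0,0,0,255]

```text
clock: 35.2
tcp_pos: [0.5835, 0.0614, 0.0729]
orientation: [1.773, 2.59, 0.005]
contact_force: [-10.6, -0.6, 36.8]
grip_width: 0.0153
```

Request:
play_rows:
  increments:
    - [0,0,2,0,0,0,255]

```text
clock: 35.3
tcp_pos: [0.5836, 0.0623, 0.0729]
orientation: [1.772, 2.59, 0.004]
contact_force: [-8.8, -0.9, 24.3]
grip_width: 0.0157
```

Head 4 is on the floor. I'll release, rise, and inspect all four.

Request:
play_rows:
  increments:
    - [0,0,0,0,0,0,150]
    - [0,0,0,0,0,0,150]
    - [0,0,-15,0,0,0,150]
    - [0,0,-40,0,0,0,150]
    - [0,0,-45,0,0,0,150]

```text
clock: 35.8
tcp_pos: [0.5806, 0.0621, 0.172]
orientation: [-1.77, -2.59, 0.004]
contact_force: [1.0, -0.0, 0.4]
grip_width: 0.035
```

```bash
python3 plan.py 0.54 -0.08 0.26 21.5 150
python3 - <<'E'
from h import *
f=save('wrist','w21.png')
E
```

```text
now [0.5806 0.0621 0.172 ] yaw 21.31 tilt 0.28 clk 35.8 grip 0.035 j [ 0.36  0.5  -0.76  1.79  0.4   1.01 -0.19] F [ 1.  -0.   0.4] err mm [ -40.6 -142.1   88. ]
[-29, -22, -22, -0.004, -0.002, -0.001, 150]
[-29, -22, -22, 0.0, 0.0, -0.001, 150]
[-29, -22, -22, 0.0, 0.0, -0.001, 150]
[-29, -22, -22, 0.0, 0.0, -0.001, 150]
```

View pics/w21.png

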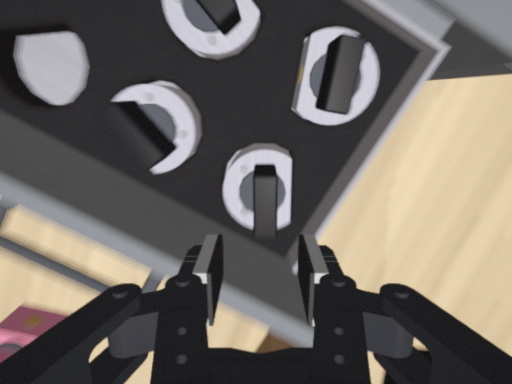

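Request:
play_rows:
  increments:
    - [-29,-22,-25,0,0,-0.12,150]
    - [-29,-20,-30,0,0,-0.14,150]
    - [-20,-25,-25,0,0,-0.14,150]
    - [-10,-28,-20,0,0,-0.14,150]
    - [0,-30,-10,0,0,-0.14,150]

```text
clock: 36.35
tcp_pos: [0.5335, -0.0865, 0.3]
orientation: [0.749, 3.035, 0.012]
contact_force: [-0.2, -0.5, -0.3]
grip_width: 0.035
```

Request:
play_rows:
  increments:
    - [0,0,0,0,0,-0.14,150]
    - [0,0,0,0,0,-0.14,150]
    - [0,0,0,0,0,-0.1,150]
    - [0,0,0,0,0,0,150]

```text
clock: 36.75
tcp_pos: [0.5327, -0.0932, 0.305]
orientation: [0.149, 3.115, -0.002]
contact_force: [0.2, -0.2, -0.7]
grip_width: 0.035
```

```bash
python3 plan.py 0.51 -0.03 0.26 81.5 150
python3 - <<'E'
from h import *
f=save('wrist','w22.png');np.savez('/tmp/w22.npz',**f)
f=save('side','s22.png');np.savez('/tmp/s22.npz',**f)
cv2.imwrite('pics/s22c.png',cv2.resize(f['color'][80:360,110:390],None,fx=2.1,fy=2.1))
E
```

```text
now [ 0.5327 -0.0932  0.305 ] yaw 84.52 tilt 1.32 clk 36.75 grip 0.035 j [ 0.92  0.35 -1.08  1.75  0.33  1.22  1.24] F [ 0.2 -0.2 -0.7] err mm [-22.7  63.2 -45. ]
[15, 30, 22, -0.0, 0.023, 0.026, 150]
[15, 30, 22, 0.0, 0.0, 0.026, 150]
```

View pics/w22.png

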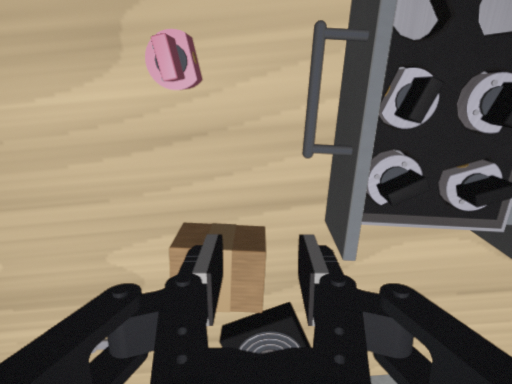

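View pics/s22c.png

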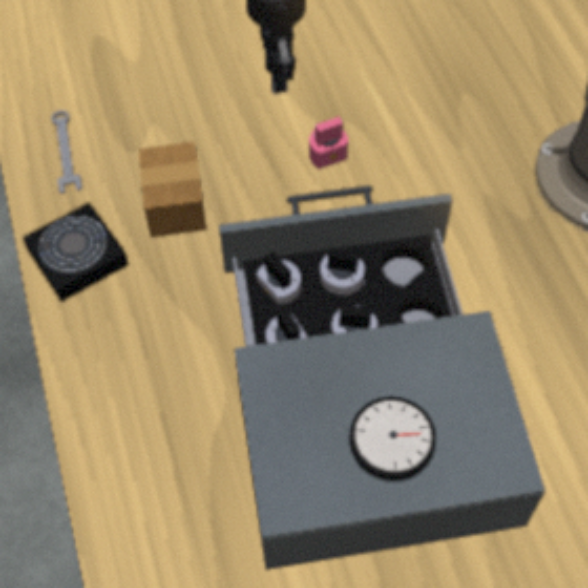

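Run:
```python
from h import *
d=np.array([-.1478,-.989]);w=np.array([.989,-.1478])
for n in ('w22','s22'):
    f=dict(np.load(f'/tmp/{n}.npz'));f['k1']=float(f['k1']);P=cloud(f).reshape(-1,3)
    P=P[np.isfinite(P[:,2])]
    s=P[:,:2]@d;t=P[:,:2]@w
    m=(P[:,2]>.085)&(P[:,2]<.115)&(s>-.05)&(s<.08)&(abs(t-.4725)<.07)
    print(n,'handle s',np.percentile(s[m],[2,50,98]).round(4) if m.any() else None,m.sum(),'t',np.percentile(t[m],[2,98]))
    for k,c in dict(A=(.5953,.1548),B=(.5018,.1692),D=(.5818,.0612),E=(.488,.075)).items():
        q=P[np.hypot(P[:,0]-c[0],P[:,1]-c[1])<.028]
        if len(q): print('  ',k,len(q),'bar top z',np.percentile(q[:,2],98).round(4),'disc',np.median(q[(q[:,2]>.055)&(q[:,2]<.085)][:,2]).round(4))
```

```text
w22 handle s [-0.0481 -0.035  -0.0293] 1849 t [0.40953208 0.53161737]
   A 2254 bar top z 0.1059 disc 0.0661
   B 1856 bar top z 0.1046 disc 0.0683
   D 1916 bar top z 0.1061 disc 0.0669
   E 2395 bar top z 0.1061 disc 0.0657
s22 handle s [-0.0479 -0.0387 -0.0303] 162 t [0.41018665 0.53413215]
   A 196 bar top z 0.109 disc 0.0691
   B 195 bar top z 0.1094 disc 0.0728
   D 266 bar top z 0.1088 disc 0.067
   E 247 bar top z 0.1087 disc 0.0692
```

All four are down: bar tops about 0.106 and discs about 0.066 from the wrist depth, as expected. Now I'll grip the handle and push the drawer shut.

```bash
python3 plan.py 0.4723 -0.0362 0.16 81.5 135 40
```

```text
now [ 0.5328 -0.093   0.3048] yaw 84.33 tilt 1.31 clk 36.85 grip 0.035 j [ 0.92  0.35 -1.07  1.75  0.33  1.22  1.23] F [ 0.3 -0.   0.3] err mm [ -60.5   56.8 -144.8]
[14, 10, 29, -0.0, 0.023, 0.01, 135]
[13, 10, 29, 0.0, 0.0, 0.01, 135]
[13, 10, 29, 0.0, 0.0, 0.01, 135]
[13, 10, 29, 0.0, 0.0, 0.01, 135]
[14, 10, 29, 0.0, 0.0, 0.01, 135]
```

Request:
play_rows:
  increments:
    - [14,10,25,0,0.023,0.01,135]
    - [14,11,28,0,0,0.01,135]
    - [14,10,28,0,0,0.01,135]
    - [14,10,25,0,0,0.01,135]
    - [5,3,15,0,0,0.01,135]

```text
clock: 37.35
tcp_pos: [0.4797, -0.0401, 0.1828]
orientation: [0.259, 3.124, -0.001]
contact_force: [0.4, 0.5, -0.4]
grip_width: 0.0402
```

Request:
play_rows:
  increments:
    - [0,0,0,0,0,0,135]

```text
clock: 37.45
tcp_pos: [0.4778, -0.0394, 0.1812]
orientation: [0.26, 3.127, -0.001]
contact_force: [0.0, 0.1, 0.1]
grip_width: 0.0402
```

```bash
python3 plan.py 0.4723 -0.0362 0.083 81.5 135 90
python3 - <<'E'
from h import *
f=save('wrist','w23.png')
E
```

```text
now [ 0.4778 -0.0394  0.1812] yaw 80.5 tilt 0.2 clk 37.45 grip 0.0402 j [ 0.81  0.39 -1.03  2.01  0.41  0.96  0.98] F [0.  0.1 0.1] err mm [ -5.5   3.2 -98.2]
[3, 1, 49, -0.0, 0.004, -0.009, 135]
[3, 1, 49, 0.0, 0.0, -0.009, 135]
```

View pics/w23.png

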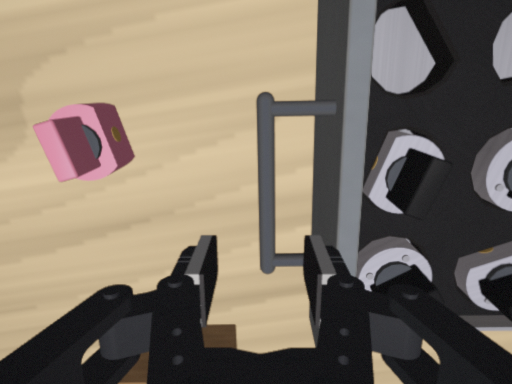

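Request:
play_rows:
  increments:
    - [5,2,20,0,0.004,-0.009,135]
    - [0,0,22,0,0,0,135]
    - [0,0,20,0,0,0,135]
    - [0,0,0,0,0,0,135]

```text
clock: 37.9
tcp_pos: [0.4806, -0.0377, 0.1236]
orientation: [0.254, 3.121, -0.001]
contact_force: [0.1, -0.5, 0.9]
grip_width: 0.0404
```

```bash
python3 plan.py 0.4723 -0.0362 0.084 81.5 135 90
```

```text
now [ 0.4806 -0.0377  0.1236] yaw 80.68 tilt 0.61 clk 37.9 grip 0.0404 j [ 0.73  0.47 -0.96  2.07  0.52  0.85  0.88] F [ 0.1 -0.5  0.9] err mm [ -8.3   1.5 -39.6]
[8.9, 0.1, 39.5, -0.0, 0.011, -0.014, 135]
```

Request:
play_rows:
  increments:
    - [4,0,15,0,0.01,-0.014,135]
    - [3,0,20,0,0,0,135]
    - [0,0,8,0,0,0,135]
    - [0,0,0,0,0,0,135]

```text
clock: 38.3
tcp_pos: [0.478, -0.0373, 0.0822]
orientation: [0.235, 3.126, -0.001]
contact_force: [0.6, -0.7, -0.5]
grip_width: 0.0403
```

Request:
play_rows:
  increments:
    - [0,0,0,0,0,0,255]
    - [0,0,0,0,0,0,255]
    - [0,0,0,0,0,0,255]
    - [0,0,0,0,0,0,255]
  force: 40

```text
clock: 38.7
tcp_pos: [0.4791, -0.0368, 0.0836]
orientation: [0.235, 3.124, 0.001]
contact_force: [2.1, 0.6, -8.8]
grip_width: 0.0107
```

```bash
python3 plan.py 0.4995 0.14 0.085 81.5 255 25
```

```text
now [ 0.4791 -0.0368  0.0836] yaw 81.4 tilt 0.49 clk 38.7 grip 0.0107 j [ 0.68  0.53 -0.9   2.1   0.6   0.78  0.83] F [ 2.1  0.6 -8.8] err mm [ 20.4 176.8   1.4]
[1, 22, 0, 0.002, 0.008, -0.0, 255]
[1, 22, 0, 0.0, 0.0, -0.0, 255]
[1, 22, 0, 0.0, 0.0, -0.0, 255]
[1, 22, 0, 0.0, 0.0, -0.0, 255]
[1, 22, 0, 0.0, 0.0, -0.0, 255]
[1, 22, 0, 0.0, 0.0, -0.0, 255]
[1, 22, 0, 0.0, 0.0, -0.0, 255]
[1, 22, 0, 0.0, 0.0, -0.0, 255]
```

Request:
play_rows:
  increments:
    - [0,12,0,0,0,0,255]
    - [0,20,0,0,0,0,255]
    - [0,22,0,0,0,0,255]
    - [0,22,0,0,0,0,255]
    - [0,22,0,0,0,0,255]

```text
clock: 39.2
tcp_pos: [0.4923, 0.052, 0.0835]
orientation: [0.254, 3.128, -0.024]
contact_force: [-1.3, -3.2, 2.8]
grip_width: 0.0104
```

```bash
python3 plan.py 0.508 0.15 0.085 81.5 255 25
```

```text
now [0.4923 0.052  0.0835] yaw 80.72 tilt 0.88 clk 39.2 grip 0.0104 j [ 0.47  0.55 -0.89  2.06  0.61  0.82  0.62] F [-1.3 -3.2  2.8] err mm [15.7 98.   1.5]
[0, 25, -1, -0.015, 0.004, -0.003, 255]
[0, 25, 0, 0.0, 0.0, -0.003, 255]
[0, 25, 0, 0.0, 0.0, -0.003, 255]
[0, 25, 0, 0.0, 0.0, -0.003, 255]
```

Request:
play_rows:
  increments:
    - [0,20,0,-0.008,0,0,255]
    - [0,20,0,0,0,0,255]
    - [0,20,0,0,0,0,255]
    - [0,15,0,0,0,0,255]
    - [0,8,0,0,0,0,255]

```text
clock: 39.7
tcp_pos: [0.5047, 0.1363, 0.0835]
orientation: [0.25, 3.129, -0.021]
contact_force: [-0.6, -3.5, -1.3]
grip_width: 0.0105
```

```bash
python3 plan.py 0.508 0.16 0.085 81.5 255 25
```

```text
now [0.5047 0.1363 0.0835] yaw 80.86 tilt 0.8 clk 39.7 grip 0.0105 j [ 0.3   0.59 -0.88  1.99  0.62  0.85  0.48] F [-0.6 -3.5 -1.3] err mm [ 3.3 23.7  1.5]
[0.5, 23.9, -1.8, -0.013, 0.004, -0.011, 255]
```

Request:
play_rows:
  increments:
    - [0,7,0,0,0,0,255]
    - [0,6,0,0,0,0,255]

```text
clock: 39.9
tcp_pos: [0.5067, 0.149, 0.0835]
orientation: [0.25, 3.129, -0.025]
contact_force: [-2.2, -2.0, 0.0]
grip_width: 0.011
```

Request:
play_rows:
  increments:
    - [0,4,0,0,0,0,255]
    - [0,4,0,0,0,0,255]

```text
clock: 40.1
tcp_pos: [0.5075, 0.1543, 0.0834]
orientation: [0.253, 3.131, -0.034]
contact_force: [-5.6, -15.0, 14.4]
grip_width: 0.0103
```

Request:
play_rows:
  increments:
    - [0,3,0,0,0,0,255]
    - [0,3,0,0,0,0,255]

```text
clock: 40.3
tcp_pos: [0.5074, 0.1541, 0.0835]
orientation: [-0.259, -3.128, 0.053]
contact_force: [-5.3, -7.9, 8.2]
grip_width: 0.0103
```

Run:
```python
from h import *
f=save('wrist','w24.png')
```

```text
(no output)
```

View pics/w24.png

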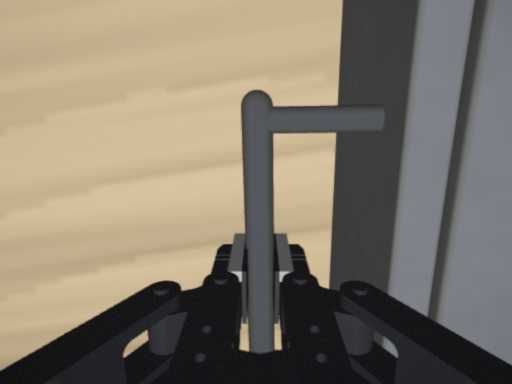

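Request:
play_rows:
  increments:
    - [0,0,0,0,0,0,135]
    - [0,0,0,0,0,0,135]
    - [0,0,0,0,0,0,135]
    - [0,0,-15,0,0,0,135]
    - [0,0,-30,0,0,0,135]

```text
clock: 40.85
tcp_pos: [0.5068, 0.155, 0.1282]
orientation: [-0.262, -3.124, 0.053]
contact_force: [0.1, 0.9, 0.4]
grip_width: 0.0403
```

Request:
play_rows:
  increments:
    - [0,0,-45,0,0,0,135]
    - [0,-40,-45,0,0,0,135]
    - [0,-48,-30,0,0,0,135]
    - [0,-48,0,0,0,0,135]
    - [0,-48,0,0,0,0,135]

```text
clock: 41.35
tcp_pos: [0.4827, -0.0039, 0.2565]
orientation: [0.232, 3.127, -0.038]
contact_force: [1.2, -0.9, -0.2]
grip_width: 0.0401
```

Request:
play_rows:
  increments:
    - [0,-48,0,0,0,0,135]
    - [0,-48,0,0,0,0,135]
    - [0,-48,0,0,0,0,135]
    - [0,-20,0,0,0,0,135]
    - [0,0,0,0,0,0,135]

```text
clock: 41.85
tcp_pos: [0.4571, -0.1772, 0.2674]
orientation: [0.243, 3.117, -0.045]
contact_force: [-0.1, -0.5, 0.5]
grip_width: 0.0403
```

Run:
```python
from h import *
d=np.array([-.1478,-.989]);w=np.array([.989,-.1478])
f=save('top','t25.png')
c=f['color'];cv2.imwrite('pics/t25c.png',cv2.resize(c[100:300,50:340],None,fx=2.7,fy=2.7))
for n,f in (('top',f),('side',save('side','s25.png'))):
    P=cloud(f).reshape(-1,3);P=P[np.isfinite(P[:,2])];s=P[:,:2]@d;t=P[:,:2]@w
    m=(P[:,2]>.09)&(P[:,2]<.115)&(s>-.245)&(s<-.15)&(abs(t-.4725)<.045)
    print(n,'bar s',np.percentile(s[m],[2,50,98]).round(4),m.sum())
    m=(P[:,2]>.105)&(P[:,2]<.14)&(t>.32)&(t<.62)&(s>-.31)&(s<-.25); print(np.histogram(s[m],bins=np.arange(-.31,-.249,.004)))
print(r.get_obs()['tcp_pos'],r.get_obs()['contact_force'])
```

```text
top bar s [-0.2346 -0.2281 -0.2232] 159
(array([180, 186, 178, 188, 188, 213, 181, 181, 300,  38,   4,   3,   3,
         3,   2]), array([-0.31 , -0.306, -0.302, -0.298, -0.294, -0.29 , -0.286, -0.282,
       -0.278, -0.274, -0.27 , -0.266, -0.262, -0.258, -0.254, -0.25 ]))
side bar s [-0.2356 -0.2304 -0.2232] 124
(array([124, 128, 129, 145, 122,  68, 106, 127, 119,  32,   1,   1,   2,
         2,   3]), array([-0.31 , -0.306, -0.302, -0.298, -0.294, -0.29 , -0.286, -0.282,
       -0.278, -0.274, -0.27 , -0.266, -0.262, -0.258, -0.254, -0.25 ]))
[ 0.45784219 -0.17389241  0.26732349] [ 0.87542603  0.56599631 -0.40661776]
```

View pics/t25c.png

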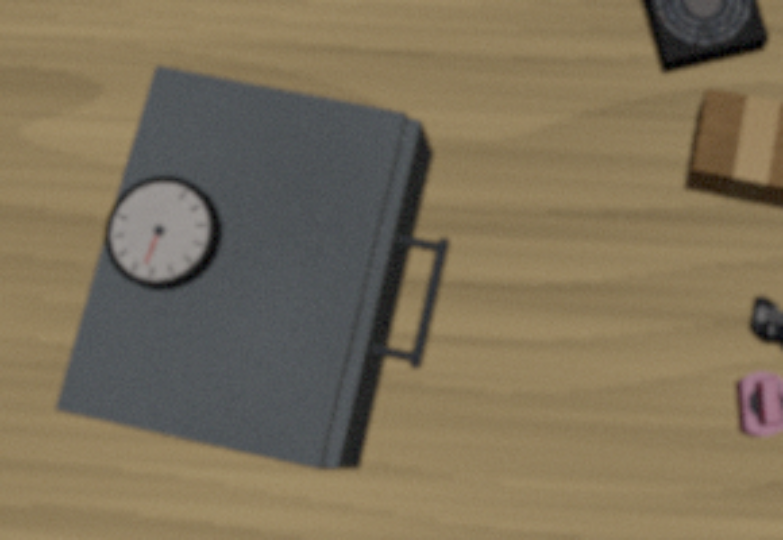

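View pics/s25.png

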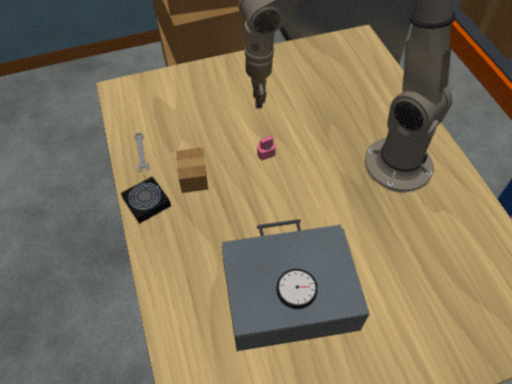

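The drawer is flush: bar at s about -0.229 and front edge at -0.274, both matching shut. No grey heads are left on the plywood, and the carton and gauge are unmoved. I'm handing in.

Run:
```python
from h import *
print(r.get_obs()['qvel'].round(3), r.hand_in())
```

```text
the job is handed in; nothing more can be done
[-0.032  0.001 -0.028  0.009 -0.002 -0.005 -0.008] None
```

I opened the drawer to roughly 0.2 m and seated all four grey D-heads in pockets with their flats matched. I then pushed the drawer shut with the handle and handed in at about 42 s; the hand-in gave no verdict. The pink look-alike was left alone.

**Seating:** Before closing, the wrist depth read bar tops of 105–106 mm and disc tops of 66–68 mm, against 105 and 65 mm nominal. Pressing down on heads 2, 3 and 4 gave floor reactions of about 24–70 N; head 1 showed only about 5 N.

**Disagreement:** The side camera read those same heads about 3–4 mm higher, so it did not confirm the heights as tightly. I trusted the closer wrist view.

**Closing:** The front edge and handle are where a shut drawer puts them, within about 2 mm on the top and side cameras, and the push met a firm stop. In the last pictures the carton and gauge look unmoved, though I judged that by eye. The drawer gave several millimetres inward while I was placing heads, so I measured the remaining pockets again before using them.

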